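# Brush out the parts cup and dispense one steel ball into it

## Robot

A 7-joint arm with a two-finger parallel gripper is mounted at the origin on the work surface. World frame = base frame: x ahead of the robot, y to its left, z up, the work surface at z = 0. Lengths are in m, angles in rad, forces in N, time in s.
With the tool pointing down it reaches from about 0.4 to 0.85 m from the base axis. Payload 10.4 kg.
Tool frame: the origin (TCP) lies midway between the tips of the shut fingers; the grasp point (between the pads) lies 19 mm behind it; z points along the fingers, x is the direction in which the jaws open and shut, and the axes are right-handed (so a half turn about z gives the same grasp; the last joint's range is limited). The gripper opens to 85 mm and grips with 20 to 120 N. Pads are 22 mm wide; open, the fingers measure 114 mm over their backs; the gripper's body (76 mm by 85 mm) begins 54 mm behind the grasp point. The pads swing forward as they close: fully open they stand 13 mm farther back than shut.
Start: joints at [1.142, 0.332, -0.065, 1.46, 0.022, 1.35, -0.088], TCP at [0.247, -0.574, 0.231] pointing down, gripper open.
Joint ranges: [-2.6, 2.6], [-0.5, 2.12], [-1.47, 1.34], [0.16, 2.42], [-1.27, 4.41], [0.06, 2.06], [-2.6, 2.6]. Speed limits (rad/s): [2.22, 2.22, 2.79, 2.79, 3.14, 3.14, 3.14].

## Interface

Orientations are given as a rotation vector (axis times angle).
In Python, from workcell import ctrl, eyes gives the robot as it stands.
- The arm moves only by the tool jog_arm, never from a script. Its argument "steps" is a list that holds one entry, the list of rows, each a list of 7 numbers: the gripper's target within -1 to 1 (fully open at 1, half-way at 0, shut at -1), then the shift along the tool's x, y, z in m, then the turn, a rotation vector about the tool's x, y, z in rad. In form: [[[jaw, dx, dy, dz, ax, ay, az], ...]]. A call has 1 to 5 rows; each row is the pose to reach, as a shift and turn from the pose commanded when the call began, along the tool's axes at that moment; what a row does not reach only later rows make up. A row lasts 1/12 s, in which the tool goes at most 41.7 mm and 7.16 degrees, less where a joint would pass 70% of its speed; a pose out of reach is approached as far as the arm can. A call with a gripper value outside its range is refused whole. The fingers move at their own pace and stop on an object; "grip_force" is the grip in N (left out, the last holds). Time passes only in rows, so rows that repeat a pose let the fingers close. It gives the time, the measured TCP pose, the force and the opening at its end, in the units of the state.
- ctrl.observe(): the state, without advancing time (a new reading comes with each control period).
- eyes.get_image(name): name is "side" or "top"; returns a dict with "frame" (400x640x3 uint8, red, green, blue), "intrinsics" (3x3 intrinsics, pixels), "view" (4x4, takes a point from world to camera coordinates). Camera axes: x right, y down, z forward; pixel columns grow to the right and rows downward; lengths in m; the calibration is good to about 2 mm. A picture is of the moment at which its call begins. There is no depth.
- ctrl.hand_in(): hands the job in, once; it reports no verdict.
The state is a dict: "t": time; "joint_pos": joint angles; "qd": joint speeds; "joint_torque": joint torques, N m; "position": TCP position; "orientation": TCP orientation; "force": force on the tool from outside, world axes, zero at the start; "wrist_torque": the same for the moment, N m; "grip_width": finger opening in m.
Only numpy, scipy, OpenCV 4.12 (cv2) and the standard library are available. Lean on these libraries where they do the work, as an engineer would, in place of code of your own. Each camera call takes 0.05 s, during which the arm holds its last target. There are 200 camera calls.

## Task

Make up a ball cup for the class kit: take the round brush from its stand and brush out the tall plain cup with two full strokes (down to the bottom, up to near the rim, down to the bottom again), then put the brush back upright in its stand. Stand the cup centrally under the end of the dispenser's chute, then swing the sprung lever all the way to its stop, hold it there a moment and let it spring back home, so that exactly one ball ends up in the cup. Do not tip the cup over, and leave the other things on the bench where they are.

Things in the scene. Friction and masses are not known exactly. Their poses are not given: they have to be found in the camera images.
- cup: tall plain white cup without handle, loose, 120 g, 80 mm high, outer diameter 60 mm at the foot and 64 mm at the rim, wall 3 mm; origin at the centre of its underside, z up. (The bystander mug is squat, wider and has a handle.)
- cup_in (a point): centre of the cup's inner floor, 4 mm above its underside; z up; the inside is 76 mm deep and 54 to 58 mm wide
- brush: long round bottle brush standing upright in its stand, bristles down, 50 g, 200 mm long: grey bristle head 27 mm in diameter over the lowest 62 mm, thin steel stem, round wooden grip 16 mm in diameter from 115 to 200 mm above the origin; origin at the centre of the bristles' lower end, z along the brush up to the grip
- stand: brush stand, fixed: dark round foot 76 mm in diameter and 6 mm high, with an open aluminium tube on it, outer diameter 43 mm, inner 35 mm, rim 76 mm above the table; origin at the centre of its underside
- stand_in (a point): centre of the stand tube's floor, 6 mm above the table, where the brush's lower end rests
- dispenser: steel-ball dispenser, fixed: grey foot and column, aluminium deck 125 mm up, sloping chute sticking out at the front, clear tube with a stack of balls on the left (+y), top at 188 mm, grey shuttle block turning on the deck with a steel lever out to the right (-y); origin on the table below the lever's axis, own -x along the chute towards the robot
- spout (a point): centre of the opening under the chute's outer end where a ball drops out, 130 mm from the lever's axis, 90 mm above the table: the cup's rim passes 10 mm below, coming in from the front close to the table. The chute is 26 mm wide, ends 16 mm beyond this point; its walls reach 110 mm height here, 125 mm at the deck, whose front edge is 70 mm behind
- lever (a joint): angle of the sprung lever: 0 at home, 0.96 rad at its stop; turns counter-clockwise seen from above (the knob goes away from the robot); a spring brings it back, about 2 to 5 N at the knob
- lever_knob (a point): point on the axis of the lever's upright black knob, 18 mm in diameter, 45 mm high (from 147 to 192 mm above the table), on an arm of 105 mm radius; this point lies at 169 mm height; at home it lies at 228 degrees about the dispenser's z from its x axis
- lever_axis (a point): lever's upright hinge axis, at the knob point's height (169 mm)
- ball_a: lowest steel ball, 16 mm in diameter, lying in the shuttle's pocket below the tube; origin at its underside as built (turns with it)
- ball_a_center (a point): centre of that ball
- ball_b_center (a point): centre of the second ball, above it in the tube; it stays in the dispenser
- mug: bystander: squat white mug with handle, 80 mm wide, 70 mm high
- screwdriver: bystander: screwdriver lying near the robot
- flat_brush: bystander: flat brush lying near the robot
- tape_roll: bystander: pale tape roll, 60 mm wide, 19 mm high
- pliers: bystander: pliers with black handles lying flat, 130 mm
- jar: bystander: small amber jar with black cap, 52 mm wide, 65 mm high, right of the dispenser

How it is judged:
By the outcome, as a careful person would: the job done as asked, in the order asked, and still so for the second after the job is handed in, with the robot touching nothing.
It also fails if it takes over 72 s, if anything falls off the work surface, if the arm or the gripper's body presses on something with over 40 N, if the wrist force passes 120 N, or if a joint passes its speed limit or range.

## Working session

There is one attempt and no reset: what is moved stays moved. The work goes in short steps, Python scripts to look and compute and a tool call to move; the robot and the scene stay as the last step left them, time stands still between calls to the robot, and variables do not carry over. Pictures are saved under pics/ and viewed, about 8 in all and at most 12, crops included, and the job is handed in when it is done.

Besides the shell and the picture viewer there is one more tool, called after "Request:" in YAML: its name, and indented under it one key for each argument. jog_arm: Moves the arm, as the interface text tells. Its arguments: {"type":"object","properties":{"steps":{"type":"array","items":{"type":"array","items":{"type":"array","items":{"type":"number"}}}},"grip_force":{"type":"number"}},"required":["steps"]}

```bash
mkdir -p pics && cat > h.py <<'E'
import numpy as np, cv2
from workcell import ctrl, eyes
from scipy.spatial.transform import Rotation as R
def shot(n,f=None):
    d=eyes.get_image(n)
    if f: cv2.imwrite('pics/'+f,cv2.cvtColor(np.asarray(d['frame']),cv2.COLOR_RGB2BGR))
    return d
def ray(d,u,v):
    K=np.array(d['intrinsics']);V=np.array(d['view']);Rr=V[:3,:3];o=-Rr.T@V[:3,3]
    w=Rr.T@np.linalg.inv(K)@np.array([u,v,1.]);return o,w/np.linalg.norm(w)
def onz(d,u,v,z):
    o,w=ray(d,u,v);return o+w*(z-o[2])/w[2]
def proj(d,p):
    V=np.array(d['view']);c=V[:3,:3]@np.array(p)+V[:3,3];q=np.array(d['intrinsics'])@c;return q[:2]/q[2]
def save(d,f): np.savez(f,K=d['intrinsics'],V=d['view'])
def load(f):
    z=np.load(f);return dict(intrinsics=z['K'],view=z['V'])
def st():
    s=ctrl.observe();Rm=R.from_rotvec(s['orientation']).as_matrix()
    print('t',s['t'],'pos',np.round(s['position'],4),'F',np.round(s['force'],1),'g',round(s['grip_width'],4));print(np.round(Rm,3));print('q',np.round(s['joint_pos'],3));return s,Rm
E
python3 - <<'E'
from h import *
st()
for n in('top','side'):
    d=shot(n,n+'0.png');save(d,n+'.npz');o,_=ray(d,0,0);print(n,np.round(o,3),np.round(np.array(d['view'])[:3,:3],2).tolist(),np.array(d['intrinsics'])[0])
E
```

```text
t 0.0 pos [ 0.2466 -0.5739  0.2305] F [ 0.3  0.  -0.4] g 0.0854
[[ 0.395 -0.919 -0.001]
 [-0.919 -0.395  0.001]
 [-0.001  0.    -1.   ]]
q [ 1.142  0.333 -0.065  1.461  0.022  1.35  -0.088]
top [0.486 0.019 0.951] [[0.01, -1.0, 0.0], [-1.0, -0.01, -0.07], [0.07, -0.0, -1.0]] [378.0321414    0.         315.58865751]
side [0.324 1.101 0.771] [[-0.99, -0.17, -0.01], [-0.07, 0.49, -0.87], [0.15, -0.85, -0.5]] [455.03428671   0.         323.35350961]
```

View pics/top0.png

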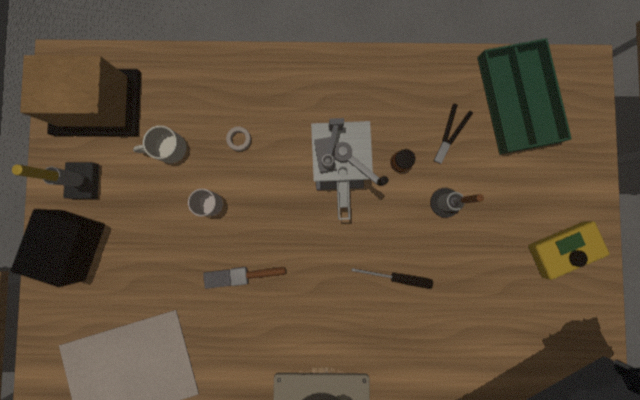

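View pics/side0.png

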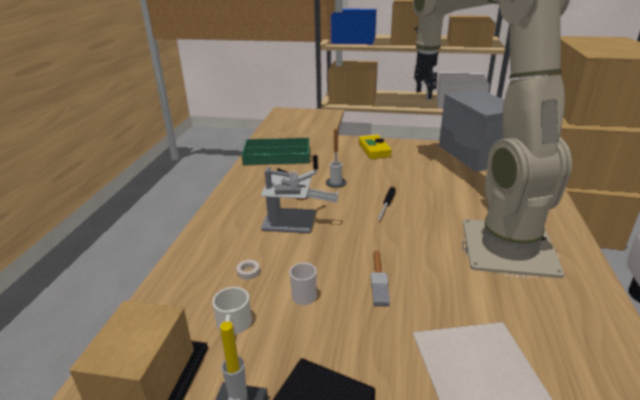

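The top view shows the cup at (206,203), the mug at (163,145), the brush and its stand at (447,202), the dispenser axis at (343,152), the chute end at (344,220) and the knob at (382,181). The side view shows the cup at (304,283), the stand at (336,175) with the grip up to (336,130), and the knob at (315,162). I'll make one enlarged composite to measure from.

```bash
python3 - <<'E'
from h import *
t=cv2.imread('pics/top0.png');s=cv2.imread('pics/side0.png')
def crop(im,x,y,w,h,k):
    c=cv2.resize(im[y:y+h,x:x+w],None,fx=k,fy=k,interpolation=cv2.INTER_CUBIC)
    c=cv2.convertScaleAbs(c,alpha=1.6)
    for i in range(0,w,10):
        cv2.line(c,(i*k,0),(i*k,4 if (x+i)%50 else 12),(0,255,255),1)
        if (x+i)%50==0: cv2.putText(c,str(x+i),(i*k,22),0,.35,(0,255,255))
    for j in range(0,h,10):
        cv2.line(c,(0,j*k),(4 if (y+j)%50 else 12,j*k),(0,255,255),1)
        if (y+j)%50==0: cv2.putText(c,str(y+j),(14,j*k),0,.35,(0,255,255))
    return c
a=crop(t,300,110,100,120,5-1)   #400x480->
b=crop(t,420,170,70,60,4)
c=crop(t,180,180,50,40,4)
d=crop(s,255,150,100,90,4)
e=crop(s,320,120,40,75,4)
im=np.zeros((600,800,3),np.uint8)
for q,x,y in((crop(t,300,110,90,120,3),0,0),(crop(t,425,180,65,40,4),280,0),(crop(t,180,180,50,45,4),560,0),(d,0,240+0)if 0 else (crop(s,255,150,95,85,4),0,0+0) if 0 else (crop(s,255,155,90,78,4),280,190),(crop(s,318,122,36,72,4),650,190),(crop(s,280,255,50,55,4),0,370)):
    h,w=q.shape[:2];h=min(h,600-y);w=min(w,800-x);im[y:y+h,x:x+w]=q[:h,:w]
cv2.imwrite('pics/c1.png',im)
E
```

```text
(no output)
```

View pics/c1.png

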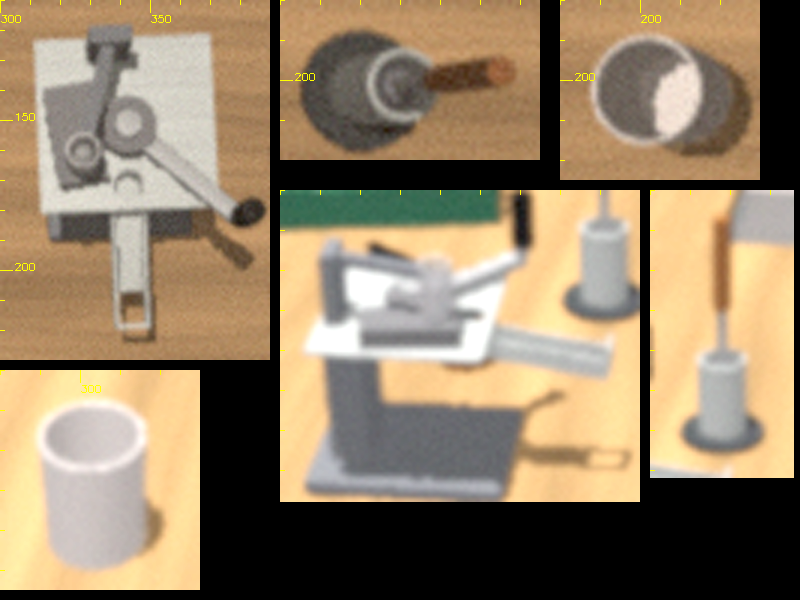

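The composite shows, in top-view pixels, the cup rim centre at (202,202.5), the tube rim at (455.8,201.2), the grip top at (480.8,197.5), the spout opening at (344,212.7), the knob top near (384,179.5) and the hub at (343,152.3).

```bash
python3 - <<'E'
from h import *
d=load('top.npz');s=load('side.npz')
P=lambda n,u,v,z:print(n,np.round(onz(d,u,v,z),4))
P('cup rim',202,202.5,.08)
P('tube rim',455.75,201.2,.076);P('foot',445.5,203,.006);P('grip top',480.75,197.5,.206)
P('chute opening',344,212.7,.1);P('chute end',344,219.3,.105);P('hub',343,152.3,.15);P('hub180',343,152.3,.17)
for u,v in((311.7,122.7),(370,121),(372.3,179),(314,181)):P('deck',u,v,.125)
P('knobtop',383,180,.192);P('knobmid',381,181,.169)
Q=lambda n,u,v,z:print('side',n,np.round(onz(s,u,v,z),4))
Q('cup rim',280+93/4,255+(435-370)/4,.08)
Q('cup foot',280+97/4,255+(545-370)/4,.0)
Q('tube rim',318+(722-650)/4,122+(360-190)/4,.076)
Q('grip top',318+(721-650)/4,122+(220-190)/4,.206)
Q('foot',318+(723-650)/4,122+(430-190)/4,.006)
Q('knob top',255+(522-280)/4,155+(196-190)/4,.192)
Q('knob bot',255+(521-280)/4,155+(247-190)/4,.147)
Q('chute end',255+(608-280)/4,155+(355-190)/4,.105)
E
```

```text
cup rim [0.5249 0.2798 0.08  ]
tube rim [ 0.5327 -0.3066  0.076 ]
foot [ 0.5317 -0.3069  0.006 ]
grip top [ 0.5335 -0.3077  0.206 ]
chute opening [ 0.5036 -0.0459  0.1   ]
chute end [ 0.4888 -0.0456  0.105 ]
hub [ 0.6316 -0.0396  0.15  ]
hub180 [ 0.628  -0.0382  0.17  ]
deck [0.7019 0.0281 0.125 ]
deck [ 0.7068 -0.1012  0.125 ]
deck [ 0.5775 -0.106   0.125 ]
deck [0.572 0.022 0.125]
knobtop [ 0.5682 -0.1174  0.192 ]
knobmid [ 0.5686 -0.1174  0.169 ]
side cup rim [0.5242 0.2812 0.08  ]
side cup foot [0.5233 0.2878 0.    ]
side tube rim [ 0.5324 -0.3028  0.076 ]
side grip top [ 0.5328 -0.3009  0.206 ]
side foot [ 0.5319 -0.3051  0.006 ]
side knob top [ 0.5664 -0.1138  0.192 ]
side knob bot [ 0.569  -0.1181  0.147 ]
side chute end [ 0.4901 -0.0369  0.105 ]
```

Both views agree to within a few mm. The brush is at (0.5325, -0.306), the cup at (0.5245, 0.281) and the spout at (0.5035, -0.0455). The dispenser yaw is about +2.4°, with its axis at (0.6335, -0.040). I'll start moving, with tool x turned to world -y.

Request:
jog_arm:
  steps:
    - [[1, -0.07, -0.185, -0.03, 0, 0, 0.407], [1, -0.07, -0.185, -0.03, 0, 0, 0.407], [1, -0.07, -0.185, -0.03, 0, 0, 0.407], [1, -0.07, -0.185, -0.03, 0, 0, 0.407], [1, -0.07, -0.185, -0.03, 0, 0, 0.407]]

```text
t: 0.52
position: [0.3903, -0.435, 0.2614]
orientation: [-2.216, 2.226, 0.001]
force: [0.8, 0.6, 0.6]
grip_width: 0.0853
```

```bash
python3 - <<'E'
from h import *
s,Rm=st();print('local',np.round(Rm.T@(np.array([.5325,-.306,.26])-s['position']),4))
E
```

```text
t 0.5167 pos [ 0.3903 -0.435   0.2614] F [0.8 0.6 0.6] g 0.0853
[[-0.005 -1.    -0.   ]
 [-1.     0.005  0.   ]
 [-0.     0.    -1.   ]]
q [ 0.87   0.233 -0.129  1.523  0.03   1.388 -0.837]
local [-0.1296 -0.1416  0.0014]
```

Request:
jog_arm:
  steps:
    - [[1, -0.13, -0.142, 0.001, 0, 0, 0], [1, -0.13, -0.142, 0.001, 0, 0, 0], [1, -0.13, -0.142, 0.001, 0, 0, 0], [1, -0.13, -0.142, 0.001, 0, 0, 0], [1, -0.13, -0.142, 0.001, 0, 0, 0]]

```text
t: 0.93
position: [0.5341, -0.3025, 0.2599]
orientation: [-2.224, 2.217, 0.002]
force: [0.2, 0.2, 0.2]
grip_width: 0.0854
```

```bash
python3 - <<'E'
from h import *
s,Rm=st();print('local',np.round(Rm.T@(np.array([.5325,-.306,.146])-s['position']),4))
d=shot('top');e=shot('side')
a=d['frame'][170:230,420:510];b=e['frame'][80:200,290:400]
im=np.zeros((480,800,3),np.uint8);im[:240,:360]=cv2.resize(a,(360,240),interpolation=2);im[:480,360:800]=cv2.resize(b,(440,480),interpolation=2)
cv2.imwrite('pics/c2.png',im[...,::-1])
E
```

```text
t 0.9333 pos [ 0.5341 -0.3025  0.2599] F [0.2 0.2 0.2] g 0.0854
[[ 0.003 -1.     0.   ]
 [-1.    -0.003  0.002]
 [-0.002 -0.    -1.   ]]
q [ 0.632  0.307 -0.241  1.44   0.071  1.405 -1.177]
local [0.0037 0.0017 0.1139]
```

View pics/c2.png

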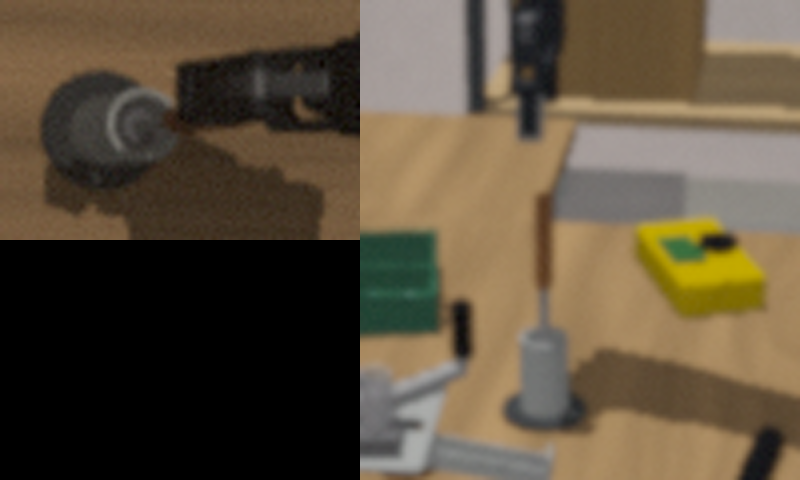

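```bash
python3 - <<'E'
from h import *
s=load('side.npz')
print(proj(s,[.5341,-.26,.275]),'seen 332.5,~114',proj(s,[.5325,-.306,.206]),'seen 336,128.5', proj(s,[.5341,-.3025,.275]))
E
```

```text
[333.42948638 113.8356494 ] seen 332.5,~114 [336.07085491 128.93612333] seen 336,128.5 [335.40646786 109.36564149]
```

Request:
jog_arm:
  steps:
    - [[1, 0.0035, 0.0015, 0.03, 0, 0, 0], [1, 0.0035, 0.0015, 0.06, 0, 0, 0], [1, 0.0035, 0.0015, 0.09, 0, 0, 0], [1, 0.0035, 0.0015, 0.114, 0, 0, 0], [1, 0.0035, 0.0015, 0.114, 0, 0, 0]]

```text
t: 1.45
position: [0.5265, -0.3097, 0.1406]
orientation: [2.218, -2.221, -0.013]
force: [-0.6, 0.2, -0.3]
grip_width: 0.0853
```

Request:
jog_arm:
  steps:
    - [[-1, 0, 0, 0, 0, 0, 0], [-1, 0, 0, 0, 0, 0, 0], [-1, 0, 0, 0, 0, 0, 0], [-1, 0, 0, 0, 0, 0, 0], [-1, 0, 0, 0, 0, 0, 0]]
  grip_force: 40

```text
t: 1.87
position: [0.5303, -0.3109, 0.1477]
orientation: [-2.22, 2.222, -0.003]
force: [-0.7, -0.4, 0.5]
grip_width: 0.0255
```

Request:
jog_arm:
  steps:
    - [[-1, 0, 0, 0, 0, 0, 0], [-1, 0, 0, 0, 0, 0, 0], [-1, 0, 0, 0, 0, 0, 0], [-1, 0, 0, 0, 0, 0, 0], [-1, 0, 0, 0, 0, 0, 0]]
  grip_force: 40

```text
t: 2.28
position: [0.5305, -0.31, 0.1473]
orientation: [-2.22, 2.221, -0.001]
force: [-0.2, 2.4, 6.7]
grip_width: 0.0151
```

Request:
jog_arm:
  steps:
    - [[-1, -0.003, 0, -0.005, 0, 0, 0], [-1, -0.003, 0, -0.03, 0, 0, 0], [-1, -0.003, 0, -0.06, 0, 0, 0], [-1, -0.003, 0, -0.1, 0, 0, 0], [-1, -0.003, 0, -0.14, 0, 0, 0]]

```text
t: 2.7
position: [0.529, -0.3073, 0.2876]
orientation: [2.22, -2.222, -0.002]
force: [1.7, -1.1, 0.1]
grip_width: 0.0145
```

Request:
jog_arm:
  steps:
    - [[-1, 0, 0, -0.04, 0, 0, 0], [-1, 0, 0, -0.07, 0, 0, 0], [-1, -0.03, 0, -0.07, 0, 0, 0], [-1, -0.06, 0, -0.07, 0, 0, 0], [-1, -0.1, 0, -0.07, 0, 0, 0]]

```text
t: 3.12
position: [0.5293, -0.2086, 0.3566]
orientation: [2.215, -2.227, 0.002]
force: [1.0, 0.2, -0.8]
grip_width: 0.0149
```

```bash
python3 - <<'E'
from h import *
s,Rm=st();print('local',np.round(Rm.T@(np.array([.5245,.281,.36])-s['position']),4))
d=shot('top');e=shot('side')
p=s['position'];u=proj(e,p);v=proj(d,p);print(u,v)
im=np.zeros((560,800,3),np.uint8)
b=e['frame'][60:200,260:360];im[:560,:400]=cv2.resize(b,(400,560),interpolation=2)
a=d['frame'][130:270,350:450];im[:560,400:]=cv2.resize(a,(400,560),interpolation=2)
cv2.imwrite('pics/c3.png',im[...,::-1])
E
```

```text
t 3.1167 pos [ 0.5293 -0.2086  0.3566] F [ 1.   0.2 -0.8] g 0.0149
[[-0.005 -1.     0.   ]
 [-1.     0.005 -0.001]
 [ 0.001 -0.    -1.   ]]
q [ 0.54   0.188 -0.291  1.386  0.055  1.575 -1.322]
local [-0.4896  0.0073 -0.004 ]
[332.31523711  93.64422422] [459.69667294 193.98335356]
```

View pics/c3.png

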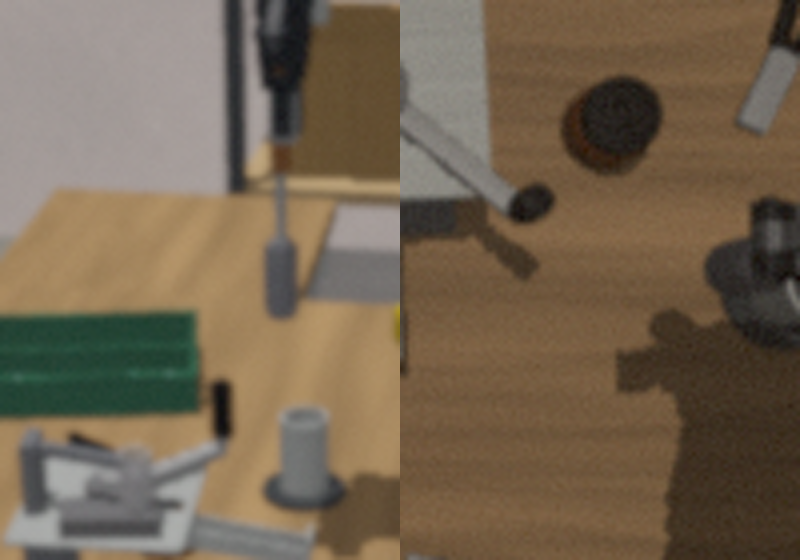

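The brush is held upright and clear of the stand, with its lower end at about (330,139) in the side view. Next I carry it over the chute to the cup.

Request:
jog_arm:
  steps:
    - [[-1, -0.04, 0.002, -0.003, 0, 0, 0], [-1, -0.08, 0.003, -0.003, 0, 0, 0], [-1, -0.12, 0.005, -0.003, 0, 0, 0], [-1, -0.16, 0.006, -0.003, 0, 0, 0], [-1, -0.2, 0.007, -0.003, 0, 0, 0]]

```text
t: 3.63
position: [0.5225, -0.0059, 0.3597]
orientation: [2.22, -2.223, 0.001]
force: [1.3, -0.6, 0.0]
grip_width: 0.015
```

Request:
jog_arm:
  steps:
    - [[-1, -0.04, 0, 0, 0, 0, 0], [-1, -0.08, 0, 0, 0, 0, 0], [-1, -0.12, 0, 0, 0, 0, 0], [-1, -0.16, 0, 0, 0, 0, 0], [-1, -0.2, 0, 0, 0, 0, 0]]

```text
t: 4.05
position: [0.5229, 0.1941, 0.3597]
orientation: [-2.22, 2.223, -0.001]
force: [0.6, -0.8, -0.3]
grip_width: 0.0149
```

Request:
jog_arm:
  steps:
    - [[-1, -0.04, 0, 0.03, 0, 0, 0], [-1, -0.07, 0, 0.06, 0, 0, 0], [-1, -0.09, 0, 0.09, 0, 0, 0], [-1, -0.09, 0, 0.11, 0, 0, 0], [-1, -0.09, 0, 0.11, 0, 0, 0]]

```text
t: 4.47
position: [0.5209, 0.2829, 0.2442]
orientation: [2.219, -2.214, -0.004]
force: [-0.7, -1.6, -0.9]
grip_width: 0.0151
```

Request:
jog_arm:
  steps:
    - [[-1, 0, 0, 0, 0, 0, 0], [-1, 0, 0, 0, 0, 0, 0]]

```text
t: 4.63
position: [0.5245, 0.2817, 0.2513]
orientation: [-2.217, 2.223, -0.002]
force: [1.2, 0.1, 0.3]
grip_width: 0.0148
```

```bash
python3 - <<'E'
from h import *
s,Rm=st();p=np.array(s['position'])
d=shot('top');e=shot('side')
for n,q in(('tip',p-[0,0,.1405]),('cup rim',[.5245,.281,.08])):print(n,proj(e,q),proj(d,q))
im=np.zeros((560,800,3),np.uint8)
b=e['frame'][170:310,250:350];im[:560,:400]=cv2.resize(b,(400,560),interpolation=2)
a=d['frame'][140:280,150:250];im[:560,400:]=cv2.resize(a,(400,560),interpolation=2)
cv2.imwrite('pics/c4.png',im[...,::-1])
E
```

```text
t 4.6333 pos [0.5245 0.2817 0.2513] F [1.2 0.1 0.3] g 0.0148
[[-0.003 -1.     0.002]
 [-1.     0.003  0.   ]
 [-0.    -0.002 -1.   ]]
q [-0.058  0.32  -0.64   1.489  0.193  1.394 -2.281]
tip [302.60264274 261.00898988] [197.00361446 202.03780226]
cup rim [303.14604216 271.18246504] [201.46065846 202.67269566]
```

View pics/c4.png

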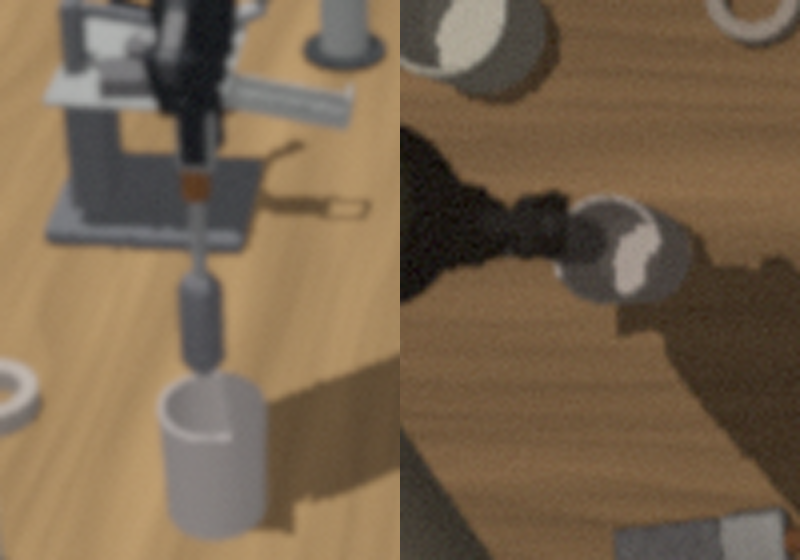

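The tip is 3–4 mm towards +x of the cup axis and the clearance is 13 mm, so it is safe to go in with a small correction.

Request:
jog_arm:
  steps:
    - [[-1, 0, 0.002, 0.02, 0, 0, 0], [-1, 0, 0.003, 0.04, 0, 0, 0], [-1, 0, 0.003, 0.06, 0, 0, 0], [-1, 0, 0.003, 0.08, 0, 0, 0], [-1, 0, 0.003, 0.09, 0, 0, 0]]

```text
t: 5.15
position: [0.5207, 0.2814, 0.1585]
orientation: [2.218, -2.224, 0.001]
force: [-0.5, -0.6, -0.8]
grip_width: 0.0152
```

Request:
jog_arm:
  steps:
    - [[-1, 0, 0, 0.005, 0, 0, 0], [-1, 0, 0, 0.01, 0, 0, 0], [-1, 0, 0, 0.014, 0, 0, 0], [-1, 0, 0, 0.014, 0, 0, 0], [-1, 0, 0, 0.014, 0, 0, 0]]

```text
t: 5.57
position: [0.5208, 0.2826, 0.146]
orientation: [-2.219, 2.222, -0.001]
force: [0.4, 0.9, -1.0]
grip_width: 0.0152
```

```bash
python3 - <<'E'
from h import *
s,Rm=st();p=np.array(s['position'])
d=shot('top');e=shot('side')
im=np.zeros((560,800,3),np.uint8)
b=e['frame'][170:310,250:350];im[:560,:400]=cv2.resize(b,(400,560),interpolation=2)
a=d['frame'][140:280,150:250];im[:560,400:]=cv2.resize(a,(400,560),interpolation=2)
cv2.imwrite('pics/c5.png',im[...,::-1])
E
```

```text
t 5.5667 pos [0.5208 0.2826 0.146 ] F [ 0.4  0.9 -1. ] g 0.0152
[[-0.001 -1.     0.001]
 [-1.     0.001  0.   ]
 [-0.    -0.001 -1.   ]]
q [-0.07   0.391 -0.626  1.632  0.242  1.197 -2.321]
```

View pics/c5.png

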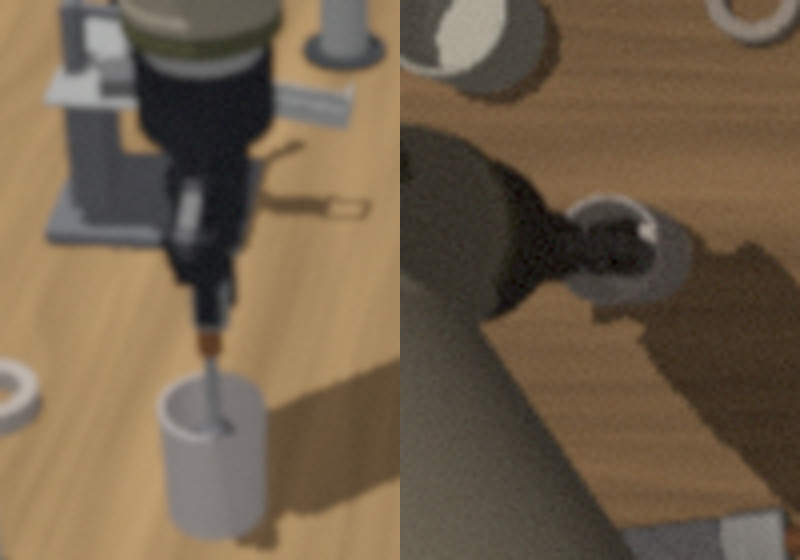

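The brush is in the middle of the cup with the stem at side pixel (303,275), and the cup has not moved. I'll feel for the bottom.

Request:
jog_arm:
  steps:
    - [[-1, 0, 0, 0.002, 0, 0, 0], [-1, 0, 0, 0.003, 0, 0, 0], [-1, 0, 0, 0.003, 0, 0, 0]]

```text
t: 5.92
position: [0.5219, 0.2834, 0.1452]
orientation: [-2.217, 2.22, -0.003]
force: [-2.3, -1.8, 16.9]
grip_width: 0.0152
```

Request:
jog_arm:
  steps:
    - [[-1, 0, 0, 0.001, 0, 0, 0], [-1, 0, 0, 0.001, 0, 0, 0], [-1, 0, 0, 0.001, 0, 0, 0]]

```text
t: 6.17
position: [0.5221, 0.2841, 0.1449]
orientation: [-2.216, 2.219, -0.003]
force: [-2.3, -0.8, 21.7]
grip_width: 0.0149
```

Bottom contact confirmed (21 N at TCP z 0.145). Now up to near the rim and down again.

Request:
jog_arm:
  steps:
    - [[-1, 0, 0, -0.015, 0, 0, 0], [-1, 0, 0, -0.035, 0, 0, 0], [-1, 0, 0, -0.055, 0, 0, 0], [-1, 0, 0, -0.068, 0, 0, 0], [-1, 0, 0, -0.068, 0, 0, 0]]

```text
t: 6.58
position: [0.5216, 0.2834, 0.2124]
orientation: [-2.217, 2.22, -0.003]
force: [-0.5, 0.0, -0.6]
grip_width: 0.0149
```

Request:
jog_arm:
  steps:
    - [[-1, 0, 0, -0.001, 0, 0, 0], [-1, 0, 0, -0.001, 0, 0, 0], [-1, 0, 0, -0.001, 0, 0, 0]]

```text
t: 6.83
position: [0.52, 0.2821, 0.209]
orientation: [2.219, -2.222, -0.001]
force: [0.2, 0.2, -0.5]
grip_width: 0.015
```

Request:
jog_arm:
  steps:
    - [[-1, 0, 0, 0.018, 0, 0, 0], [-1, 0, 0, 0.036, 0, 0, 0], [-1, 0, 0, 0.052, 0, 0, 0], [-1, 0, 0, 0.06, 0, 0, 0], [-1, 0, 0, 0.062, 0, 0, 0]]

```text
t: 7.25
position: [0.5195, 0.2817, 0.146]
orientation: [2.218, -2.22, -0.002]
force: [0.5, -0.3, -0.6]
grip_width: 0.0149
```

Request:
jog_arm:
  steps:
    - [[-1, 0, 0, 0.003, 0, 0, 0], [-1, 0, 0, 0.006, 0, 0, 0], [-1, 0, 0, 0.007, 0, 0, 0], [-1, 0, 0, 0.007, 0, 0, 0], [-1, 0, 0, 0.007, 0, 0, 0]]

```text
t: 7.67
position: [0.522, 0.2833, 0.1449]
orientation: [-2.217, 2.22, -0.004]
force: [-3.1, -2.6, 18.2]
grip_width: 0.0147
```

Request:
jog_arm:
  steps:
    - [[-1, 0, 0, -0.025, 0, 0, 0], [-1, 0, 0, -0.06, 0, 0, 0], [-1, 0, 0, -0.1, 0, 0, 0], [-1, 0, 0, -0.14, 0, 0, 0], [-1, 0, 0, -0.18, 0, 0, 0]]

```text
t: 8.08
position: [0.5202, 0.2825, 0.3243]
orientation: [-2.219, 2.221, -0.001]
force: [0.3, -0.0, -1.0]
grip_width: 0.015
```

Request:
jog_arm:
  steps:
    - [[-1, 0, 0, -0.04, 0, 0, 0], [-1, 0.04, 0, -0.04, 0, 0, 0], [-1, 0.08, 0, -0.04, 0, 0, 0], [-1, 0.12, 0, -0.04, 0, 0, 0], [-1, 0.16, 0, -0.04, 0, 0, 0]]

```text
t: 8.5
position: [0.52, 0.1211, 0.3624]
orientation: [-2.22, 2.221, -0.002]
force: [0.8, 0.1, -1.0]
grip_width: 0.0152
```

Request:
jog_arm:
  steps:
    - [[-1, 0.04, 0, 0, 0, 0, 0], [-1, 0.08, 0, 0, 0, 0, 0], [-1, 0.12, 0, 0, 0, 0, 0], [-1, 0.16, 0, 0, 0, 0, 0], [-1, 0.2, 0, 0, 0, 0, 0]]

```text
t: 8.92
position: [0.5197, -0.0793, 0.3626]
orientation: [-2.22, 2.222, -0.003]
force: [0.9, -0.1, -0.1]
grip_width: 0.0151
```

Request:
jog_arm:
  steps:
    - [[-1, 0.04, 0, 0, 0, 0, 0], [-1, 0.08, 0, 0, 0, 0, 0], [-1, 0.12, 0, 0, 0, 0, 0], [-1, 0.15, 0, 0, 0, 0, 0], [-1, 0.18, 0, 0, 0, 0, 0]]

```text
t: 9.33
position: [0.5195, -0.2597, 0.3623]
orientation: [-2.219, 2.224, -0.003]
force: [0.9, 0.6, -0.9]
grip_width: 0.0149
```

```bash
python3 - <<'E'
from h import *
s,Rm=st();print('local',np.round(Rm.T@(np.array([.529,-.306,.25])-s['position']),4))
E
```

```text
t 9.3333 pos [ 0.5195 -0.2597  0.3623] F [ 0.9  0.6 -0.9] g 0.0149
[[-0.002 -1.     0.001]
 [-1.     0.002 -0.001]
 [ 0.001 -0.001 -1.   ]]
q [ 0.6    0.213 -0.263  1.344  0.055  1.59  -1.229]
local [ 0.0462 -0.0094  0.1123]
```

Request:
jog_arm:
  steps:
    - [[-1, 0.03, -0.006, 0.02, 0, 0, 0], [-1, 0.046, -0.0095, 0.05, 0, 0, 0], [-1, 0.046, -0.0095, 0.09, 0, 0, 0], [-1, 0.046, -0.0095, 0.115, 0, 0, 0], [-1, 0.046, -0.0095, 0.12, 0, 0, 0]]

```text
t: 9.75
position: [0.5275, -0.3029, 0.2368]
orientation: [2.219, -2.222, -0.01]
force: [0.1, -0.1, -0.9]
grip_width: 0.0148
```

Request:
jog_arm:
  steps:
    - [[-1, 0, 0, 0, 0, 0, 0], [-1, 0, 0, 0, 0, 0, 0], [-1, 0, 0, 0, 0, 0, 0]]

```text
t: 10.0
position: [0.5304, -0.3038, 0.2443]
orientation: [-2.22, 2.221, -0.006]
force: [1.1, -0.0, -0.3]
grip_width: 0.0148
```

```bash
python3 - <<'E'
from h import *
s,Rm=st();p=np.array(s['position'])
d=shot('top');e=shot('side')
for n,q in(('tip',p-[0,0,.141]),('tube rim',[.5325,-.306,.076])):print(n,proj(e,q),proj(d,q))
im=np.zeros((560,800,3),np.uint8)
b=e['frame'][110:205,302:370];im[:560,:400]=cv2.resize(b,(400,560),interpolation=2)
a=d['frame'][155:251,415:483];im[:560,400:]=cv2.resize(a,(400,560),interpolation=2)
cv2.imwrite('pics/c6.png',cv2.convertScaleAbs(im[...,::-1],alpha=1.5))
E
```

```text
t 10.0 pos [ 0.5304 -0.3038  0.2443] F [ 1.1 -0.  -0.3] g 0.0148
[[-0.001 -1.     0.004]
 [-1.     0.001 -0.002]
 [ 0.002 -0.004 -1.   ]]
q [ 0.638  0.304 -0.242  1.475  0.074  1.367 -1.179]
tip [336.60219746 157.26693908] [459.02852421 201.59580178]
tube rim [336.10475665 164.09918659] [455.48375208 201.2846696 ]
```

View pics/c6.png

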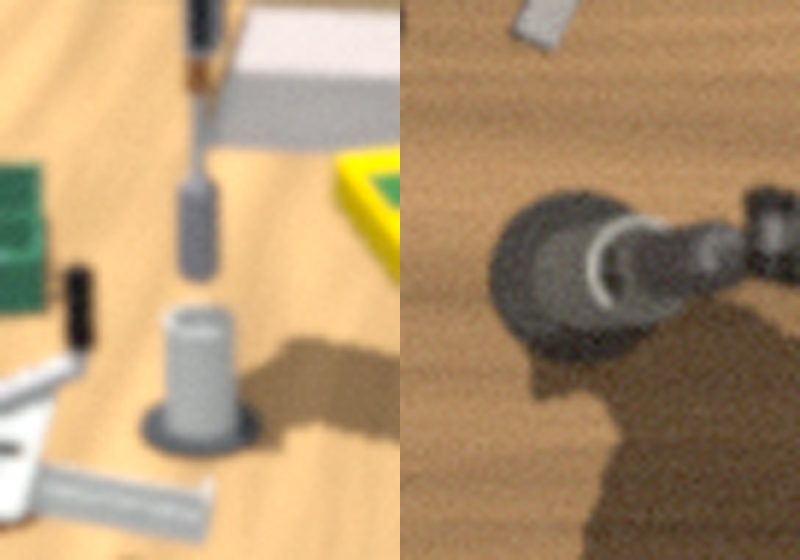

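In the side view the brush tip at (335.7,156) sits over the tube centre at (336,164), and the top view agrees. I'll lower it slowly.

Request:
jog_arm:
  steps:
    - [[-1, 0.001, 0, 0.012, 0, 0, 0], [-1, 0.001, 0, 0.02, 0, 0, 0], [-1, 0.001, 0, 0.03, 0, 0, 0], [-1, 0.001, 0, 0.04, 0, 0, 0], [-1, 0.001, 0, 0.045, 0, 0, 0]]

```text
t: 10.52
position: [0.5285, -0.3042, 0.194]
orientation: [2.22, -2.222, -0.004]
force: [-0.7, 0.4, -0.6]
grip_width: 0.015
```

Request:
jog_arm:
  steps:
    - [[-1, 0, 0, 0.003, 0, 0, 0], [-1, 0, 0, 0.006, 0, 0, 0], [-1, 0, 0, 0.006, 0, 0, 0]]

```text
t: 10.77
position: [0.5291, -0.3045, 0.1898]
orientation: [2.22, -2.223, -0.001]
force: [0.3, 0.1, -1.5]
grip_width: 0.015
```

Request:
jog_arm:
  steps:
    - [[-1, 0, 0, 0.01, 0, 0, 0], [-1, 0, 0, 0.02, 0, 0, 0], [-1, 0, 0, 0.03, 0, 0, 0], [-1, 0, 0, 0.037, 0, 0, 0], [-1, 0, 0, 0.04, 0, 0, 0]]

```text
t: 11.18
position: [0.5286, -0.3043, 0.1484]
orientation: [2.22, -2.222, -0.003]
force: [0.6, -0.7, 0.2]
grip_width: 0.0149
```

Request:
jog_arm:
  steps:
    - [[-1, 0, 0, 0.002, 0, 0, 0], [-1, 0, 0, 0.003, 0, 0, 0], [-1, 0, 0, 0.003, 0, 0, 0], [-1, 0, 0, 0.003, 0, 0, 0]]

```text
t: 11.52
position: [0.5295, -0.3047, 0.1477]
orientation: [-2.22, 2.223, -0.001]
force: [-0.9, -0.0, -1.8]
grip_width: 0.0148
```

Request:
jog_arm:
  steps:
    - [[-0.5, 0, 0, 0.001, 0, 0, 0], [-0.2, 0, 0, 0.001, 0, 0, 0], [0.2, 0, 0, 0.001, 0, 0, 0], [0.5, 0, 0, 0.001, 0, 0, 0], [0.5, 0, 0, 0.001, 0, 0, 0]]

```text
t: 11.93
position: [0.5293, -0.3046, 0.1465]
orientation: [-2.22, 2.223, -0.001]
force: [0.4, 0.4, 0.2]
grip_width: 0.0636
```

Request:
jog_arm:
  steps:
    - [[0.5, 0, 0, -0.03, 0, 0, 0], [0.5, 0, 0, -0.06, 0, 0, 0], [0.5, 0, 0, -0.1, 0, 0, 0], [0.5, 0, 0, -0.14, 0, 0, 0], [0.5, 0, 0, -0.15, 0, 0, 0]]

```text
t: 12.35
position: [0.5309, -0.3053, 0.3036]
orientation: [-2.218, 2.221, -0.014]
force: [1.3, 0.4, 2.0]
grip_width: 0.0638
```

```bash
python3 - <<'E'
from h import *
s,Rm=st()
e=shot('side')
f=np.asarray(e['frame']).astype(int);sub=f[122:165,318:356]
m=(sub[...,0]-sub[...,2]>50)&(sub[...,0]<170)&(sub[...,0]>70)
ys,xs=np.nonzero(m)
for y in range(3,30,3):
    r=xs[ys==y];print(y+122,318+r.mean() if len(r) else None,len(r))
# planar FK fit prep: joint/pose samples
E
```

```text
t 12.35 pos [ 0.5309 -0.3053  0.3036] F [1.3 0.4 2. ] g 0.0638
[[-0.001 -1.     0.008]
 [-1.     0.001 -0.004]
 [ 0.004 -0.008 -1.   ]]
q [ 0.636  0.283 -0.24   1.379  0.067  1.479 -1.172]
125 328.4 20
128 328.0 19
131 327.0 19
134 327.0 19
137 335.0322580645161 31
140 335.258064516129 31
143 335.5625 32
146 334.2903225806452 31
149 334.125 32
```

The brush is released and clear. Before tilting the tool for the low approach under the chute, I'll fit a quick kinematic model from the logged samples to check reach.

```bash
cat > fk.py <<'E'
import numpy as np, itertools
from scipy.optimize import least_squares
from scipy.spatial.transform import Rotation as R
Q=np.array([[1.142,.333,-.065,1.461,.022,1.35,-.088],[.87,.233,-.129,1.523,.03,1.388,-.837],[.632,.307,-.241,1.44,.071,1.405,-1.177],[.54,.188,-.291,1.386,.055,1.575,-1.322],[-.058,.32,-.64,1.489,.193,1.394,-2.281],[-.07,.391,-.626,1.632,.242,1.197,-2.321],[.6,.213,-.263,1.344,.055,1.59,-1.229],[.638,.304,-.242,1.475,.074,1.367,-1.179]])
P=np.array([[.2466,-.5739,.2305],[.3903,-.435,.2614],[.5341,-.3025,.2599],[.5293,-.2086,.3566],[.5245,.2817,.2513],[.5208,.2826,.146],[.5195,-.2597,.3623],[.5304,-.3038,.2443]])
Z=np.array([[0,0,-1.]]*8);X=np.array([[.395,-.919,0]]+[[0,-1,0]]*7)
LO=[-2.6,-.5,-1.47,.16,-1.27,.06,-2.6];HI=[2.6,2.12,1.34,2.42,4.41,2.06,2.6]
rz=lambda a:R.from_euler('z',a);ry=lambda a:R.from_euler('y',a)
def fk(q,p,s):
    H,L1,a,L2,L3,b,psi=p
    r=rz(-q[0])*ry(q[1]);x=np.array([0,0,H])
    r=r*rz(s[0]*q[2]);x=x+r.apply([a,0,L1])
    r=r*ry(q[3]);x=x+r.apply([-a,0,0]);r=r*rz(s[1]*q[4]);x=x+r.apply([0,0,L2])
    r=r*ry(q[5]);x=x+r.apply([b,0,L3]);r=r*rz(s[2]*q[6]+psi);return x,r
E
cat > fit.py <<'E'
from fk import *
best=None
for s in itertools.product((1,-1),repeat=3):
  for psi in(0,1.57,-1.57,3.14):
    def res(p):
        o=[]
        for q,x,z,xx in zip(Q,P,Z,X):
            c,r=fk(q,p,s);m=r.as_matrix();o+=[c-x,.1*(m[:,2]-z),.1*(m[:,0]-xx)]
        return np.concatenate(o)
    f=least_squares(res,[.36,.42,0.,.4,.3,0.,psi])
    if best is None or f.cost<best[0]-1e-9:best=(f.cost,s,f.x,f.fun)
print(best[:3]);print(np.abs(best[3]).max())
np.savez('fk.npz',p=best[2],s=best[1])
E
python3 fit.py
```

```text
(np.float64(0.0037684951685771316), (-1, -1, -1), array([ 0.11627703,  0.82555896, -0.12628055,  0.51677569,  0.46985628,
       -0.01085375,  3.14009787]))
0.041944089267690304
```

```bash
python3 - <<'E'
from fk import *
z=np.load('fk.npz')
s=(-1,-1,-1)
for s in itertools.product((1,-1),(1,-1),(-1,)):
  for psi in (0,3.14):
    for q,xx in zip(Q[[0,1,4,6]],X[[0,1,4,6]]):
        m=fk(q,[.3,.4,0,.4,.2,0,psi],s)[1].as_matrix();print(s,psi,np.round(m[:,0],2),np.round(m[:,2],2),xx)
E
```

```text
(1, 1, -1) 0 [-0.27  0.96  0.  ] [-0.  0. -1.] [ 0.395 -0.919  0.   ]
(1, 1, -1) 0 [0.26 0.96 0.  ] [-0.  0. -1.] [ 0. -1.  0.]
(1, 1, -1) 0 [0.96 0.27 0.  ] [ 0. -0. -1.] [ 0. -1.  0.]
(1, 1, -1) 0 [ 0.49  0.87 -0.  ] [ 0. -0. -1.] [ 0. -1.  0.]
(1, 1, -1) 3.14 [ 0.27 -0.96 -0.  ] [-0.  0. -1.] [ 0.395 -0.919  0.   ]
(1, 1, -1) 3.14 [-0.26 -0.96 -0.  ] [-0.  0. -1.] [ 0. -1.  0.]
(1, 1, -1) 3.14 [-0.96 -0.27 -0.  ] [ 0. -0. -1.] [ 0. -1.  0.]
(1, 1, -1) 3.14 [-0.49 -0.87  0.  ] [ 0. -0. -1.] [ 0. -1.  0.]
(1, -1, -1) 0 [-0.28  0.96 -0.  ] [-0.04 -0.01 -1.  ] [ 0.395 -0.919  0.   ]
(1, -1, -1) 0 [ 0.25  0.97 -0.04] [-0.05 -0.03 -1.  ] [ 0. -1.  0.]
(1, -1, -1) 0 [ 0.91  0.28 -0.29] [-0.19 -0.32 -0.93] [ 0. -1.  0.]
(1, -1, -1) 0 [ 0.49  0.87 -0.1 ] [-0.08 -0.07 -0.99] [ 0. -1.  0.]
(1, -1, -1) 3.14 [ 0.28 -0.96  0.  ] [-0.04 -0.01 -1.  ] [ 0.395 -0.919  0.   ]
(1, -1, -1) 3.14 [-0.25 -0.97  0.04] [-0.05 -0.03 -1.  ] [ 0. -1.  0.]
(1, -1, -1) 3.14 [-0.91 -0.29  0.29] [-0.19 -0.32 -0.93] [ 0. -1.  0.]
(1, -1, -1) 3.14 [-0.49 -0.87  0.1 ] [-0.08 -0.07 -0.99] [ 0. -1.  0.]
(-1, 1, -1) 0 
[... 351 characters left out ...]
) 3.14 [-0.01 -1.   -0.04] [ 0.04  0.04 -1.  ] [ 0. -1.  0.]
(-1, 1, -1) 3.14 [-0.1  -0.96 -0.27] [-0.23  0.29 -0.93] [ 0. -1.  0.]
(-1, 1, -1) 3.14 [ 0.   -0.99 -0.1 ] [ 0.04  0.1  -0.99] [ 0. -1.  0.]
(-1, -1, -1) 0 [-0.4   0.92  0.  ] [-0.  0. -1.] [ 0.395 -0.919  0.   ]
(-1, -1, -1) 0 [0.01 1.   0.  ] [-0.  0. -1.] [ 0. -1.  0.]
(-1, -1, -1) 0 [0. 1. 0.] [ 0.  0. -1.] [ 0. -1.  0.]
(-1, -1, -1) 0 [ 0.  1. -0.] [ 0. -0. -1.] [ 0. -1.  0.]
(-1, -1, -1) 3.14 [ 0.4  -0.92 -0.  ] [-0.  0. -1.] [ 0.395 -0.919  0.   ]
(-1, -1, -1) 3.14 [-0. -1. -0.] [-0.  0. -1.] [ 0. -1.  0.]
(-1, -1, -1) 3.14 [-0. -1. -0.] [ 0.  0. -1.] [ 0. -1.  0.]
(-1, -1, -1) 3.14 [-0. -1.  0.] [ 0. -0. -1.] [ 0. -1.  0.]
```

```bash
cat > fk2.py <<'E'
from fk import *
def fk2(q,p):
    H,y1,a1,y2,L1,a2,y3,L2,b,y4,L3=p
    r=rz(-q[0])*ry(q[1]);x=np.array([0,0,H])+r.apply([0,y1,0])
    r=r*rz(-q[2]);x=x+r.apply([a1,y2,L1])
    r=r*ry(q[3]);x=x+r.apply([a2,0,0]);r=r*rz(-q[4]);x=x+r.apply([0,y3,L2])
    r=r*ry(q[5]);x=x+r.apply([b,y4,L3]);r=r*rz(-q[6]+np.pi);return x,r
E
python3 - <<'E'
from fk2 import *
p0=np.array([.365,0,0,0,.4,0,0,.4,.1,0,.3])
w=np.array([.002,.01,.02,.01,.002,.02,.01,.002,.01,.01,.002])*1
res=lambda p:np.concatenate([(fk2(q,p)[0]-x) for q,x in zip(Q,P)]+[.05*w*(p-p0)/.01*1])
f=least_squares(res,p0);print(np.round(f.x,3));print(np.round(f.fun[:24].reshape(8,3)*1000,1))
p=f.x;np.save('p.npy',p)
def ik(tgt,tilt,q0,az=0):
    # tool z = forward(az) tilted 'tilt' from down; tool x = right
    z=np.array([np.sin(tilt)*np.cos(az),np.sin(tilt)*np.sin(az),-np.cos(tilt)]);x=np.array([np.sin(az),-np.cos(az),0]);M=np.column_stack([x,np.cross(z,x),z])
    def g(q):
        c,r=fk2(q,p);m=r.as_matrix();return np.concatenate([10*(c-tgt),(m-M).ravel(),.001*(q-q0)])
    o=least_squares(g,q0,bounds=(LO,HI));return o.x,np.abs(o.fun[:12]).max()
q0=np.clip(Q[7],LO,HI)
for name,t in(('spout',[.5035,-.0455,.035]),('back',[.44,-.0455,.035]),('cup',[.5245,.281,.035]),('pre',[.45,.281,.035])):
  for td in(30,45,55,60,65):
    a=np.radians(td);tt=np.array(t)+.019*np.array([np.sin(a),0,-np.cos(a)])
    q,e=ik(tt,a,q0);print(name,td,np.round(q,2),round(e,4))
E
```

```text
[ 0.276 -0.022  0.006 -0.021  0.449  0.    -0.002  0.49   0.006 -0.002
  0.36 ]
[[ 0.   0.2 -0.7]
 [-0.3 -0.2  0.2]
 [-0.2  0.3 -0.8]
 [-0.2 -0.1  0.6]
 [ 0.1  0.   0.3]
 [ 0.1 -0.1 -0. ]
 [ 0.3  0.3  0.5]
 [ 0.2 -0.1 -0.1]]
spout 30 [ 0.25  0.09 -0.26  2.4   0.18  0.13 -1.74] 0.0
spout 45 [ 0.89  0.14 -0.78  2.42 -1.27  0.06 -0.14] 0.1275
spout 55 [ 1.42  0.29 -1.21  2.42 -1.27  0.06  0.06] 0.209
spout 60 [ 1.66  0.6  -1.31  2.42 -1.27  0.06  0.41] 0.2766
spout 65 [ 1.98  1.37 -1.17  2.42 -1.27  0.06  1.27] 0.4034
back 30 [ 1.45  0.1  -1.39  2.42  0.15  0.27 -1.62] 0.0778
back 45 [ 1.54  0.16 -1.37  2.42 -0.21  0.22 -1.13] 0.2245
back 55 [ 1.71  0.43 -1.36  2.42 -0.45  0.19 -0.56] 0.2595
back 60 [ 1.91  0.94 -1.26  2.42 -0.48  0.19  0.06] 0.4282
back 65 [ 2.21  1.57 -1.    2.42 -0.51  0.2   0.86] 0.3947
cup 30 [-1.49  0.39  0.8   2.17  0.27  0.31 -2.6 ] 0.0
cup 45 [-1.94  0.77  1.21  2.31 -1.27  0.06 -1.35] 0.0055
cup 55 [-2.07  1.06  1.23  2.31 -1.27  0.06 -1.62] 0.0784
cup 60 [-2.14  1.23  1.22  2.31 -1.27  0.06 -1.78] 0.1033
cup 65 [-2.21  1.41  1.2   2.31 -1.27  0.06 -1.96] 0.1133
pre 30 [-1.98  0.47  1.21  2.31 -0.11  0.3  -2.36] 0.0
pre 45 [-2.2   0.8   1.28  2.42 -0.57  0.09 -2.19] 0.0097
pre 55 [-2.3   1.08  1.23  2.42 -0.58  0.07 -2.46] 0.0573
pre 60 [-2.36  1.24  1.19  2.42 -0.59  0.07 -2.6 ] 0.0672
pre 65 [-2.43  1.41  1.15  2.42 -0.76  0.07 -2.6 ] 0.0649
```

The model fits to under 1 mm. It shows that a steep forward tilt at the spout is out of reach: 30° works, 45° doesn't. So I'll hold the cup near its rim with about 12° of tilt, parallel to the chute walls, and with the fingers straddling the chute. The body then clears the walls by about 9 mm. Next I go to the cup.

Request:
jog_arm:
  steps:
    - [[1, -0.04, 0, 0, 0, 0, 0], [1, -0.08, 0, 0, 0, 0, 0], [1, -0.12, 0, 0, 0, 0, 0], [1, -0.16, 0, 0, 0, 0, 0], [1, -0.2, 0, 0, 0, 0, 0]]

```text
t: 12.82
position: [0.5291, -0.1027, 0.2962]
orientation: [2.22, -2.223, 0.001]
force: [0.7, -0.3, 0.0]
grip_width: 0.0851
```

Request:
jog_arm:
  steps:
    - [[1, -0.04, 0, 0, 0, 0, 0], [1, -0.08, 0, 0, 0, 0, 0], [1, -0.12, 0, 0, 0, 0, 0], [1, -0.16, 0, 0, 0, 0, 0], [1, -0.2, 0, 0, 0, 0, 0]]

```text
t: 13.23
position: [0.5293, 0.0972, 0.2964]
orientation: [-2.22, 2.223, -0.001]
force: [1.4, -0.4, -0.3]
grip_width: 0.085
```

Request:
jog_arm:
  steps:
    - [[1, -0.04, 0, 0.02, 0.05, 0, 0], [1, -0.08, 0, 0.05, 0.1, 0, 0], [1, -0.12, 0, 0.08, 0.15, 0, 0], [1, -0.15, 0, 0.11, 0.2, 0, 0], [1, -0.18, 0, 0.13, 0.21, 0, 0]]

```text
t: 13.65
position: [0.5286, 0.2653, 0.1739]
orientation: [-2.109, 2.108, -0.226]
force: [0.8, -0.3, -0.1]
grip_width: 0.0854
```

Request:
jog_arm:
  steps:
    - [[1, -0.006, 0, 0.02, 0, 0, 0], [1, -0.006, 0, 0.02, 0, 0, 0], [1, -0.006, 0, 0.02, 0, 0, 0]]

```text
t: 13.9
position: [0.5335, 0.2695, 0.1545]
orientation: [-2.112, 2.113, -0.221]
force: [-0.2, -0.2, -0.1]
grip_width: 0.0853
```

```bash
python3 - <<'E'
from h import *
s,Rm=st();p=np.array(s['position'])
for t in([.5285,.281,.11],[.5285,.281,.0455]):print('local',np.round(Rm.T@(np.array(t)-p),4))
d=shot('top');e=shot('side')
for n,q in(('tcp',p),('cup rim',[.5245,.281,.08])):print(n,proj(e,q),proj(d,q))
im=np.zeros((560,800,3),np.uint8)
im[:,:400]=cv2.resize(e['frame'][105:315,245:395],(400,560),interpolation=2)
im[:,400:]=cv2.resize(d['frame'][140:280,140:240],(400,560),interpolation=2)
cv2.imwrite('pics/c7.png',cv2.convertScaleAbs(im[...,::-1],alpha=1.3))
E
```

```text
t 13.9 pos [0.5335 0.2695 0.1545] F [-0.2 -0.2 -0.1] g 0.0853
[[-0.    -0.979  0.206]
 [-1.     0.    -0.001]
 [ 0.001 -0.206 -0.979]]
q [-0.055  0.264 -0.636  1.777  0.337  1.009 -2.393]
local [-0.0115  0.0141  0.0425]
local [-0.0116  0.0274  0.1056]
tcp [299.15441765 242.28445269] [196.43781609 196.80665379]
cup rim [303.14604216 271.18246504] [201.46065846 202.67269566]
```

View pics/c7.png

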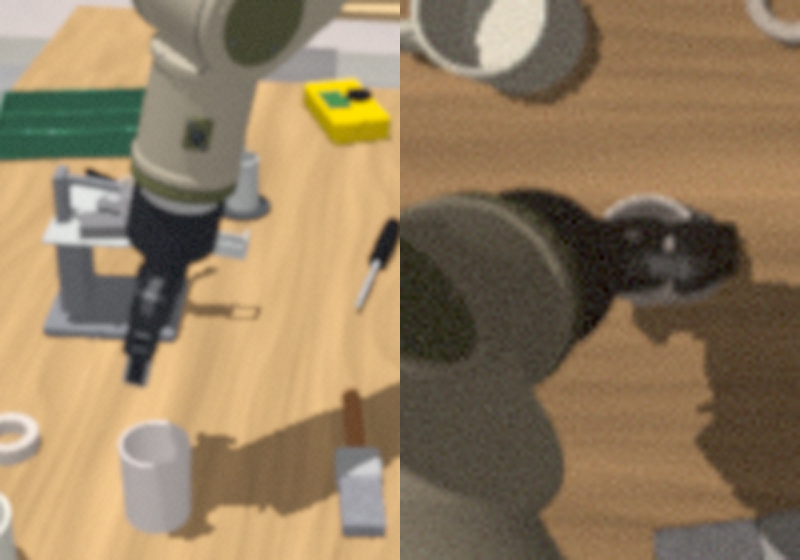

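The cup is still at (303,271) in the side view, and the tool is tilted 12° above it. Descending now.

Request:
jog_arm:
  steps:
    - [[1, -0.011, 0.013, 0.015, 0, 0, 0], [1, -0.0115, 0.014, 0.03, 0, 0, 0], [1, -0.0115, 0.014, 0.0425, 0, 0, 0], [1, -0.0115, 0.014, 0.0425, 0, 0, 0], [1, -0.0115, 0.014, 0.0425, 0, 0, 0]]

```text
t: 14.42
position: [0.53, 0.2801, 0.1114]
orientation: [-2.108, 2.114, -0.223]
force: [0.1, 0.7, -0.2]
grip_width: 0.0856
```

Request:
jog_arm:
  steps:
    - [[1, 0, 0.003, 0.015, 0, 0, 0], [1, 0, 0.006, 0.03, 0, 0, 0], [1, 0, 0.01, 0.045, 0, 0, 0], [1, 0, 0.012, 0.058, 0, 0, 0], [1, 0, 0.013, 0.062, 0, 0, 0]]

```text
t: 14.83
position: [0.5296, 0.2804, 0.0466]
orientation: [-2.109, 2.114, -0.223]
force: [-0.1, -0.1, -0.1]
grip_width: 0.0853
```

Request:
jog_arm:
  steps:
    - [[1, 0, 0, 0, 0, 0, 0], [1, 0, 0, 0, 0, 0, 0]]

```text
t: 15.0
position: [0.53, 0.2815, 0.0485]
orientation: [-2.109, 2.112, -0.223]
force: [0.4, 0.6, 0.7]
grip_width: 0.0856
```

```bash
python3 - <<'E'
from h import *
s,Rm=st();p=np.array(s['position']);print(np.round(Rm.T@(np.array([.5285,.281,.0455])-p),4))
E
```

```text
t 15.0 pos [0.53   0.2815 0.0485] F [0.4 0.6 0.7] g 0.0856
[[-0.001 -0.978  0.209]
 [-1.     0.001  0.   ]
 [-0.    -0.209 -0.978]]
q [-0.144  0.397 -0.573  1.865  0.473  0.823 -2.541]
[0.0005 0.0021 0.0026]
```

Request:
jog_arm:
  steps:
    - [[0.7, 0, 0.002, 0.0025, 0, 0, 0], [0.5, 0, 0.002, 0.0025, 0, 0, 0], [0.3, 0, 0.002, 0.0025, 0, 0, 0], [0.1, 0, 0.002, 0.0025, 0, 0, 0], [-0.2, 0, 0.002, 0.0025, 0, 0, 0]]
  grip_force: 25

```text
t: 15.42
position: [0.5286, 0.2814, 0.0455]
orientation: [-2.108, 2.111, -0.224]
force: [-0.9, -1.2, 6.1]
grip_width: 0.0634
```

Request:
jog_arm:
  steps:
    - [[-1, 0, 0, 0, 0, 0, 0], [-1, 0, 0, 0, 0, 0, 0], [-1, 0, 0, 0, 0, 0, 0], [-1, 0, 0, 0, 0, 0, 0], [-1, 0, 0, 0, 0, 0, 0]]
  grip_force: 25

```text
t: 15.83
position: [0.5286, 0.2814, 0.0456]
orientation: [-2.108, 2.111, -0.224]
force: [-1.3, -1.4, 6.4]
grip_width: 0.0635
```

```bash
python3 - <<'E'
from h import *
s,Rm=st()
E
```

```text
t 15.8333 pos [0.5286 0.2814 0.0456] F [-1.3 -1.4  6.4] g 0.0635
[[-0.001 -0.978  0.21 ]
 [-1.     0.001 -0.   ]
 [-0.    -0.21  -0.978]]
q [-0.149  0.398 -0.569  1.87   0.475  0.817 -2.545]
```

```bash
python3 - <<'E'
from fk2 import *
p=np.load('p.npy');q0=np.array([-.149,.398,-.569,1.87,.475,.817,-2.545])
def ik(t,a,q0):
    z=np.array([np.sin(a),0,-np.cos(a)]);x=np.array([0,-1.,0]);M=np.column_stack([x,np.cross(z,x),z])
    def g(q):
        c,r=fk2(q,p);return np.concatenate([10*(c-t),(r.as_matrix()-M).ravel(),.002*(q-q0)])
    o=least_squares(g,q0,bounds=(LO,HI));return o.x,np.abs(o.fun[:12]).max()
q=q0
for t in([.5285,.281,.08],[.45,.281,.08],[.45,.12,.08],[.45,-.0455,.08],[.45,-.0455,.05],[.507,-.0455,.05],[.43,-.0455,.05],[.42,-.0455,.05]):
    q,e=ik(np.array(t),.21,q);print(t,np.round(q,2),round(e,4))
print(fk2(q0,p)[0])
E
```

```text
[0.5285, 0.281, 0.08] [-0.13  0.34 -0.59  1.86  0.42  0.87 -2.5 ] 0.0
[0.45, 0.281, 0.08] [-0.14  0.21 -0.64  2.01  0.37  0.84 -2.57] 0.0
[0.45, 0.12, 0.08] [ 0.06  0.02 -0.48  2.19  0.14  0.75 -2.09] 0.0
[0.45, -0.0455, 0.08] [ 0.26 -0.03 -0.25  2.24 -0.01  0.72 -1.56] 0.0
[0.45, -0.0455, 0.05] [ 0.25  0.02 -0.26  2.26  0.01  0.65 -1.58] 0.0
[0.507, -0.0455, 0.05] [ 0.23  0.14 -0.24  2.13  0.06  0.66 -1.62] 0.0
[0.43, -0.0455, 0.05] [ 0.24 -0.02 -0.24  2.31 -0.01  0.64 -1.56] 0.0
[0.42, -0.0455, 0.05] [ 0.25 -0.04 -0.24  2.33 -0.02  0.64 -1.55] 0.0
[0.53369346 0.28070003 0.04555111]
```

Request:
jog_arm:
  steps:
    - [[-1, 0, -0.001, -0.006, 0, 0, 0], [-1, 0, -0.003, -0.014, 0, 0, 0], [-1, 0, -0.005, -0.023, 0, 0, 0], [-1, 0, -0.0063, -0.0293, 0, 0, 0], [-1, 0, -0.0063, -0.0293, 0, 0, 0]]

```text
t: 16.25
position: [0.529, 0.2819, 0.0769]
orientation: [-2.107, 2.11, -0.224]
force: [-0.8, -0.2, -1.4]
grip_width: 0.0633
```

Request:
jog_arm:
  steps:
    - [[-1, 0.01, 0.015, -0.003, 0, 0, 0], [-1, 0.03, 0.03, -0.006, 0, 0, 0], [-1, 0.05, 0.05, -0.01, 0, 0, 0], [-1, 0.075, 0.065, -0.014, 0, 0, 0], [-1, 0.1, 0.076, -0.0165, 0, 0, 0]]

```text
t: 16.67
position: [0.4486, 0.1807, 0.0747]
orientation: [-2.111, 2.111, -0.223]
force: [0.8, -0.8, -1.6]
grip_width: 0.0632
```

Request:
jog_arm:
  steps:
    - [[-1, 0.025, 0, 0, 0, 0, 0], [-1, 0.05, 0, 0, 0, 0, 0], [-1, 0.075, 0, 0, 0, 0, 0], [-1, 0.1, 0, 0, 0, 0, 0], [-1, 0.125, 0, 0, 0, 0, 0]]

```text
t: 17.08
position: [0.4499, 0.0552, 0.0752]
orientation: [-2.109, 2.111, -0.224]
force: [-0.0, -0.9, -1.3]
grip_width: 0.0634
```

Request:
jog_arm:
  steps:
    - [[-1, 0.025, 0, 0, 0, 0, 0], [-1, 0.05, 0, 0, 0, 0, 0], [-1, 0.075, 0, 0, 0, 0, 0], [-1, 0.095, 0, 0, 0, 0, 0], [-1, 0.1, 0, 0, 0, 0, 0]]

```text
t: 17.5
position: [0.4496, -0.0467, 0.075]
orientation: [-2.106, 2.116, -0.224]
force: [0.1, -0.4, -1.2]
grip_width: 0.0637
```

Request:
jog_arm:
  steps:
    - [[-1, 0, 0, 0, 0, 0, 0], [-1, 0, 0, 0, 0, 0, 0], [-1, 0, 0, 0, 0, 0, 0]]

```text
t: 17.75
position: [0.45, -0.0425, 0.075]
orientation: [-2.111, 2.11, -0.222]
force: [0.2, 0.2, -1.3]
grip_width: 0.0638
```

```bash
python3 - <<'E'
from h import *
s,Rm=st();p=np.array(s['position'])
for t in([.452,-.0457,.049],[.508,-.0457,.049]):print(np.round(Rm.T@(np.array(t)-p),4))
d=shot('top');e=shot('side')
q=p+[-.004,0,-.0455+.08];print('rim exp',proj(e,q),proj(d,q),'foot',proj(e,q-[0,0,.08]))
im=np.zeros((560,800,3),np.uint8)
im[:,:400]=cv2.resize(e['frame'][130:260,250:343],(400,560),interpolation=2)
im[:,400:]=cv2.resize(d['frame'][140:266,300:390],(400,560),interpolation=2)
cv2.imwrite('pics/c8.png',cv2.convertScaleAbs(im[...,::-1],alpha=1.3))
E
```

```text
t 17.75 pos [ 0.45   -0.0425  0.075 ] F [ 0.2  0.2 -1.3] g 0.0638
[[ 0.    -0.978  0.208]
 [-1.    -0.     0.   ]
 [-0.    -0.208 -0.978]]
q [ 0.365 -0.01  -0.368  2.229 -0.005  0.712 -1.571]
[0.0032 0.0035 0.0259]
[ 0.0032 -0.0513  0.0376]
rim exp [352.2943337  195.04006352] [342.70269638 238.65894885] foot [351.84642779 218.17635486]
```

View pics/c8.png

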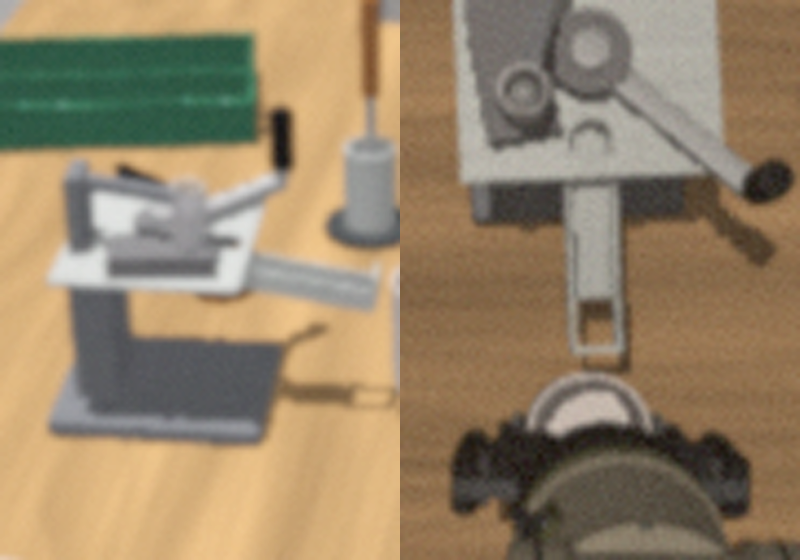

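The brush stands upright in its stand, and the cup is in front of the chute at top column 342.5 against 344.3 for the spout. I'll lower it to just above the table, correct y, and slide it in slowly.

Request:
jog_arm:
  steps:
    - [[-1, 0.002, 0.001, 0.008, 0, 0, 0], [-1, 0.0037, 0.002, 0.016, 0, 0, 0], [-1, 0.0037, 0.003, 0.023, 0, 0, 0], [-1, 0.0037, 0.0035, 0.026, 0, 0, 0], [-1, 0.0037, 0.0035, 0.026, 0, 0, 0]]

```text
t: 18.27
position: [0.4511, -0.0471, 0.0475]
orientation: [-2.111, 2.113, -0.22]
force: [0.0, 0.2, -2.2]
grip_width: 0.0634
```

Request:
jog_arm:
  steps:
    - [[-1, 0, 0, 0, 0, 0, 0], [-1, 0, 0, 0, 0, 0, 0]]

```text
t: 18.43
position: [0.4521, -0.0473, 0.049]
orientation: [-2.109, 2.112, -0.223]
force: [0.1, 0.4, -1.4]
grip_width: 0.0633
```

```bash
python3 - <<'E'
from h import *
s,Rm=st();p=np.array(s['position'])
for t in([.48,-.0462,.049],[.508,-.0462,.0485]):print(np.round(Rm.T@(np.array(t)-p),4))
E
```

```text
t 18.4333 pos [ 0.4521 -0.0473  0.049 ] F [ 0.1  0.4 -1.4] g 0.0633
[[-0.001 -0.978  0.209]
 [-1.     0.001 -0.   ]
 [ 0.    -0.209 -0.978]]
q [ 0.365  0.044 -0.363  2.245  0.025  0.645 -1.586]
[-0.0011 -0.0273  0.0058]
[-0.0011 -0.0546  0.0121]
```

Request:
jog_arm:
  steps:
    - [[-1, -0.001, -0.005, 0.001, 0, 0, 0], [-1, -0.001, -0.011, 0.0022, 0, 0, 0], [-1, -0.001, -0.017, 0.0035, 0, 0, 0], [-1, -0.001, -0.023, 0.0047, 0, 0, 0], [-1, -0.001, -0.028, 0.006, 0, 0, 0]]

```text
t: 18.85
position: [0.4816, -0.0464, 0.049]
orientation: [-2.109, 2.112, -0.223]
force: [0.5, 0.0, -1.4]
grip_width: 0.0638
```

Request:
jog_arm:
  steps:
    - [[-1, 0, -0.006, 0.0013, 0, 0, 0], [-1, 0, -0.012, 0.0026, 0, 0, 0], [-1, 0, -0.018, 0.0039, 0, 0, 0], [-1, 0, -0.023, 0.005, 0, 0, 0], [-1, 0, -0.026, 0.0057, 0, 0, 0]]

```text
t: 19.27
position: [0.508, -0.0463, 0.0487]
orientation: [-2.109, 2.112, -0.223]
force: [-0.4, -0.1, -0.7]
grip_width: 0.0634
```

Request:
jog_arm:
  steps:
    - [[-1, 0, 0, 0, 0, 0, 0], [-1, 0, 0, 0, 0, 0, 0]]

```text
t: 19.43
position: [0.5071, -0.0463, 0.0486]
orientation: [-2.11, 2.112, -0.222]
force: [0.1, 0.5, -0.5]
grip_width: 0.0636
```

```bash
python3 - <<'E'
from h import *
s,Rm=st();p=np.array(s['position'])
for t in([.508,-.0462,.0455],):print(np.round(Rm.T@(np.array(t)-p),4))
E
```

```text
t 19.4333 pos [ 0.5071 -0.0463  0.0486] F [ 0.1  0.5 -0.5] g 0.0636
[[-0.001 -0.978  0.208]
 [-1.     0.001 -0.   ]
 [-0.    -0.208 -0.978]]
q [ 0.338  0.162 -0.354  2.119  0.093  0.662 -1.646]
[-0.0001 -0.0002  0.0032]
```

No contact on the way in. Lower and release.

Request:
jog_arm:
  steps:
    - [[-1, 0, 0, 0.0015, 0, 0, 0], [-1, 0, 0.0005, 0.003, 0, 0, 0], [-1, 0, 0.0005, 0.0035, 0, 0, 0], [-1, 0, 0.0005, 0.0035, 0, 0, 0], [-1, 0, 0.0005, 0.0035, 0, 0, 0]]

```text
t: 19.85
position: [0.5076, -0.0465, 0.0456]
orientation: [-2.109, 2.112, -0.224]
force: [-3.3, -0.8, 4.7]
grip_width: 0.0635
```

Request:
jog_arm:
  steps:
    - [[0.5, 0, 0, 0, 0, 0, 0], [0.7, 0, 0, 0, 0, 0, 0], [1, 0, 0, 0, 0, 0, 0], [1, 0, 0, 0, 0, 0, 0], [1, 0, 0, 0, 0, 0, 0]]

```text
t: 20.27
position: [0.5074, -0.0464, 0.0451]
orientation: [-2.11, 2.112, -0.223]
force: [-0.1, -0.4, -0.4]
grip_width: 0.0856
```

```bash
python3 - <<'E'
from h import *
s,Rm=st();p=np.array(s['position'])
for t in([.45,-.0462,.049],[.40,-.0462,.06]):print(np.round(Rm.T@(np.array(t)-p),4))
E
```

```text
t 20.2667 pos [ 0.5074 -0.0464  0.0451] F [-0.1 -0.4 -0.4] g 0.0856
[[-0.001 -0.978  0.208]
 [-1.     0.001 -0.   ]
 [ 0.    -0.208 -0.978]]
q [ 0.336  0.168 -0.353  2.121  0.098  0.654 -1.649]
[-0.0001  0.0554 -0.0158]
[-1.00e-04  1.02e-01 -3.70e-02]
```

The cup is standing released and the gripper is clear of it. I'll lift straight up, with the fingers straddling the chute, and compute the lever arc.

Request:
jog_arm:
  steps:
    - [[1, 0, -0.004, -0.019, 0, 0, 0], [1, 0, -0.01, -0.047, 0, 0, 0], [1, 0, -0.018, -0.085, 0, 0, 0], [1, 0, -0.026, -0.124, 0, 0, 0], [1, 0, -0.034, -0.16, 0, 0, 0]]

```text
t: 20.68
position: [0.507, -0.0462, 0.2109]
orientation: [-2.11, 2.111, -0.223]
force: [1.6, -0.7, -0.3]
grip_width: 0.0854
```

Request:
jog_arm:
  steps:
    - [[-1, 0, -0.006, -0.03, 0, 0, 0], [-1, 0, -0.006, -0.03, 0, 0, 0], [-1, 0, -0.006, -0.03, 0, 0, 0]]

```text
t: 20.93
position: [0.5078, -0.0464, 0.2411]
orientation: [-2.108, 2.11, -0.227]
force: [0.1, -0.0, -0.7]
grip_width: 0.0516
```

```bash
cat > arc.py <<'E'
from h import *
A=np.array([.6335,-.0405]);phi0=np.radians(228+2.4)
def pose(th,d,z):
    f=phi0+th;rad=np.array([np.cos(f),np.sin(f),0]);t=np.array([-np.sin(f),np.cos(f),0])
    p=np.r_[A+.105*rad[:2],z]-d*t
    return p,np.column_stack([rad,-t,[0,0,-1]])
def rel(p0,R0,p,Rn): return np.round(np.r_[R0.T@(p-p0),R.from_matrix(R0.T@Rn).as_rotvec()],4)
E
python3 - <<'E'
from arc import *
s,Rm=st()
p,Rn=pose(0,.035,.24);print('to start',p,rel(s['position'],Rm,p,Rn))
d=shot('top');e=shot('side')
im=np.zeros((560,800,3),np.uint8)
im[:,:400]=cv2.resize(e['frame'][130:256,250:340],(400,560),interpolation=2)
im[:,400:]=cv2.resize(d['frame'][115:241,300:390],(400,560),interpolation=2)
cv2.imwrite('pics/c9.png',cv2.convertScaleAbs(im[...,::-1],alpha=1.3))
E
```

```text
t 20.9333 pos [ 0.5078 -0.0464  0.2411] F [ 0.1 -0.  -0.7] g 0.0516
[[-0.001 -0.977  0.212]
 [-1.     0.001 -0.001]
 [ 0.001 -0.212 -0.977]]
q [ 0.373 -0.069 -0.352  1.904 -0.03   1.089 -1.542]
to start [ 0.53960252 -0.09909405  0.24      ] [ 0.0526 -0.0309  0.0079 -0.2053  0.0729  0.6873]
```

View pics/c9.png

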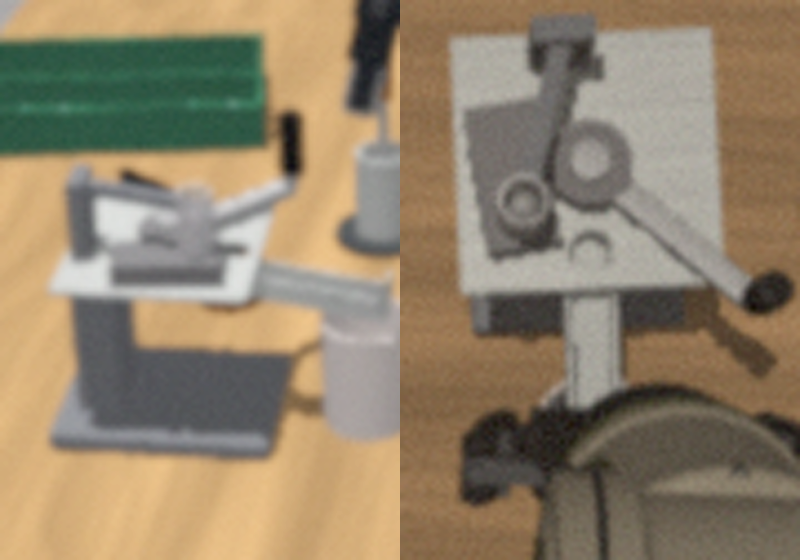

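The cup stands upright under the chute end, centred at about side crop x 373 against a spout at about 370. Now to the lever's start pose.

Request:
jog_arm:
  steps:
    - [[-1, 0.0526, -0.031, 0.008, -0.205, 0.073, 0.687], [-1, 0.0526, -0.031, 0.008, -0.205, 0.073, 0.687], [-1, 0.0526, -0.031, 0.008, -0.205, 0.073, 0.687], [-1, 0.0526, -0.031, 0.008, -0.205, 0.073, 0.687], [-1, 0.0526, -0.031, 0.008, -0.205, 0.073, 0.687]]

```text
t: 21.45
position: [0.5382, -0.0989, 0.2358]
orientation: [-1.452, 2.771, -0.024]
force: [0.4, 0.3, 0.2]
grip_width: 0.0001
```

```bash
python3 - <<'E'
from arc import *
s,Rm=st()
p,Rn=pose(0,.035,.157);print('to start',p,rel(s['position'],Rm,p,Rn))
E
```

```text
t 21.45 pos [ 0.5382 -0.0989  0.2358] F [0.4 0.3 0.2] g 0.0001
[[-0.569 -0.822  0.019]
 [-0.822  0.569 -0.007]
 [-0.005 -0.02  -1.   ]]
q [ 0.365  0.161 -0.3    1.667  0.055  1.302 -2.122]
to start [ 0.53960252 -0.09909405  0.157     ] [-0.0003  0.0003  0.0788 -0.0196  0.0058  0.0856]
```

Request:
jog_arm:
  steps:
    - [[-1, 0, 0, 0.02, -0.02, 0.006, 0.086], [-1, 0, 0, 0.045, -0.02, 0.006, 0.086], [-1, 0, 0, 0.065, -0.02, 0.006, 0.086], [-1, 0, 0, 0.078, -0.02, 0.006, 0.086], [-1, 0, 0, 0.078, -0.02, 0.006, 0.086]]

```text
t: 21.87
position: [0.5381, -0.0992, 0.1551]
orientation: [1.345, -2.836, -0.003]
force: [-0.6, -0.0, -0.9]
grip_width: 0.0002
```

Request:
jog_arm:
  steps:
    - [[-1, 0, 0, 0, 0, 0, 0], [-1, 0, 0, 0, 0, 0, 0], [-1, 0, 0, 0, 0, 0, 0]]

```text
t: 22.12
position: [0.5412, -0.0997, 0.1609]
orientation: [-1.343, 2.834, -0.006]
force: [-0.5, -0.3, 0.0]
grip_width: 0.0002
```

```bash
python3 - <<'E'
from arc import *
s,Rm=st();P0=np.array(s['position'])
print('err',rel(P0,Rm,*pose(0,.035,.157)))
p0,R0=pose(0,.035,.157)
seq=[(0,.028)]+[(0,.021)]+[(t,.020) for t in np.arange(.1,.961,.0955)]+[(.96,.017)]
p0,R0=P0,Rm
for i,(t,d) in enumerate(seq):
    if i and i%5==0: p0,R0=pose(*seq[i-1],.157);print('--')
    print(round(t,3),rel(p0,R0,*pose(t,d,.157)))
E
```

```text
t 22.1167 pos [ 0.5412 -0.0997  0.1609] F [-0.5 -0.3  0. ] g 0.0002
[[-0.633 -0.774  0.006]
 [-0.774  0.633 -0.001]
 [-0.003 -0.005 -1.   ]]
q [ 0.355  0.232 -0.292  1.745  0.073  1.168 -2.214]
err [ 0.0006  0.0016  0.0039 -0.0053  0.0029  0.0056]
0 [ 0.0006 -0.0054  0.0039 -0.0053  0.0029  0.0056]
0 [ 0.0007 -0.0124  0.0039 -0.0053  0.0029  0.0056]
0.1 [ 0.0022 -0.0239  0.004  -0.0054  0.0026 -0.0944]
0.196 [ 0.0027 -0.0341  0.004  -0.0056  0.0024 -0.1899]
0.291 [ 0.0022 -0.0443  0.0041 -0.0057  0.0021 -0.2854]
--
0.386 [ 0.0014 -0.0101  0.      0.      0.     -0.0955]
0.482 [ 0.0019 -0.0203  0.      0.      0.     -0.191 ]
0.578 [ 0.0014 -0.0305  0.      0.      0.     -0.2865]
0.673 [-1.00e-04 -4.06e-02  0.00e+00  0.00e+00  0.00e+00 -3.82e-01]
0.768 [-0.0026 -0.0505  0.      0.      0.     -0.4775]
--
0.864 [ 0.0014 -0.0101  0.      0.      0.     -0.0955]
0.96 [ 0.0019 -0.0203  0.      0.      0.     -0.191 ]
0.96 [ 0.0013 -0.0233  0.      0.      0.     -0.1915]
```

Request:
jog_arm:
  steps:
    - [[-1, 0.0006, -0.0055, 0.002, -0.005, 0.003, 0.005], [-1, 0.0007, -0.0125, 0.002, -0.005, 0.003, 0.005], [-1, 0.002, -0.024, 0.002, -0.005, 0.003, -0.094], [-1, 0.0027, -0.034, 0.002, -0.005, 0.002, -0.19], [-1, 0.002, -0.044, 0.002, -0.005, 0.002, -0.285]]

```text
t: 22.53
position: [0.5739, -0.1295, 0.1583]
orientation: [1.74, -2.614, -0.002]
force: [-2.3, 2.6, 3.2]
grip_width: -0.0001
```

Request:
jog_arm:
  steps:
    - [[-1, 0.0014, -0.01, 0, 0, 0, -0.0955], [-1, 0.002, -0.02, 0, 0, 0, -0.191], [-1, 0.0014, -0.0305, 0, 0, 0, -0.2865], [-1, 0, -0.0405, 0, 0, 0, -0.382], [-1, -0.0026, -0.0505, 0, 0, 0, -0.4775]]

```text
t: 22.95
position: [0.6212, -0.1477, 0.1583]
orientation: [2.308, -2.129, -0.002]
force: [-5.0, 0.1, 4.7]
grip_width: 0.0002
```

```bash
python3 - <<'E'
from arc import *
s,Rm=st();P0=np.array(s['position'])
print('err',rel(P0,Rm,*pose(.768,.020,.157)))
for t,d in((.864,.02),(.96,.02),(.96,.017),(.96,.015)):print(t,d,rel(P0,Rm,*pose(t,d,.159)))
E
```

```text
t 22.95 pos [ 0.6212 -0.1477  0.1583] F [-5.   0.1  4.7] g 0.0002
[[ 0.08  -0.997 -0.002]
 [-0.997 -0.08  -0.   ]
 [ 0.     0.002 -1.   ]]
q [ 0.435  0.434 -0.361  1.498  0.158  1.24  -1.437]
err [-0.0009 -0.0005  0.0013  0.002  -0.0003  0.0035]
0.864 0.02 [ 0.0006 -0.0106 -0.0007  0.002  -0.0003 -0.0925]
0.96 0.02 [ 0.0011 -0.0209 -0.0007  0.002  -0.0002 -0.1885]
0.96 0.017 [ 0.0005 -0.0238 -0.0007  0.002  -0.0002 -0.1885]
0.96 0.015 [ 1.000e-04 -2.580e-02 -7.000e-04  2.000e-03 -2.000e-04 -1.885e-01]
```

The lever is following with about 5 N of spring force. On to the stop.

Request:
jog_arm:
  steps:
    - [[-1, 0.0006, -0.0106, 0, 0.002, 0, -0.0925], [-1, 0.001, -0.021, 0, 0.002, 0, -0.1885], [-1, 0.0005, -0.024, 0, 0.002, 0, -0.1885], [-1, 0.0005, -0.024, 0, 0.002, 0, -0.1885], [-1, 0.0005, -0.024, 0, 0.002, 0, -0.1885]]

```text
t: 23.37
position: [0.6447, -0.1469, 0.1578]
orientation: [2.49, -1.914, 0.001]
force: [-3.7, -3.9, 1.4]
grip_width: -0.0003
```

Request:
jog_arm:
  steps:
    - [[-1, 0, 0, 0, 0, 0, 0], [-1, 0, 0, 0, 0, 0, 0]]

```text
t: 23.53
position: [0.6444, -0.147, 0.1578]
orientation: [2.49, -1.914, 0.001]
force: [-3.9, -3.4, 1.4]
grip_width: -0.0001
```

```bash
python3 - <<'E'
from arc import *
s,Rm=st();P0=np.array(s['position'])
print('err',rel(P0,Rm,*pose(.96,.017,.157)))
E
```

```text
t 23.5333 pos [ 0.6444 -0.147   0.1578] F [-3.9 -3.4  1.4] g -0.0001
[[ 0.257 -0.966 -0.   ]
 [-0.966 -0.257 -0.001]
 [ 0.001  0.    -1.   ]]
q [ 0.435  0.485 -0.386  1.433  0.187  1.26  -1.278]
err [-0.0006 -0.0008  0.0008  0.0005 -0.0012 -0.0086]
```

No stop felt yet, so I push on in small steps.

Request:
jog_arm:
  steps:
    - [[-1, 0, -0.0015, 0, 0, 0, 0], [-1, 0, -0.003, 0, 0, 0, 0], [-1, 0, -0.003, 0, 0, 0, 0]]

```text
t: 23.78
position: [0.6461, -0.1467, 0.1578]
orientation: [2.488, -1.913, -0.002]
force: [-11.0, -5.4, 4.7]
grip_width: -0.0001
```

Request:
jog_arm:
  steps:
    - [[-1, 0, -0.0015, 0, 0, 0, 0], [-1, 0, -0.003, 0, 0, 0, 0], [-1, 0, -0.003, 0, 0, 0, 0]]

```text
t: 24.03
position: [0.647, -0.1466, 0.1577]
orientation: [2.485, -1.912, -0.007]
force: [-22.7, -3.9, 10.4]
grip_width: 0.0002
```

The stop is felt (23 N). I hold for a moment, then let it back along the arc.

Request:
jog_arm:
  steps:
    - [[-1, 0, 0, 0, 0, 0, 0], [-1, 0, 0, 0, 0, 0, 0], [-1, 0, 0, 0, 0, 0, 0], [-1, 0, 0, 0, 0, 0, 0], [-1, 0, 0, 0, 0, 0, 0]]

```text
t: 24.45
position: [0.647, -0.1466, 0.1577]
orientation: [2.485, -1.912, -0.007]
force: [-21.3, -5.1, 9.7]
grip_width: 0.0005
```

```bash
python3 - <<'E'
from arc import *
s,Rm=st();P0=np.array(s['position'])
seq=[(.94,.02),(.84,.024),(.72,.026),(.6,.028),(.48,.03),(.36,.03),(.24,.03),(.12,.03),(.0,.035),(0,.06)]
p0,R0=P0,Rm
for i,(t,d) in enumerate(seq):
    if i and i%5==0: p0,R0=pose(*seq[i-1],.158);print('--')
    print(round(t,3),rel(p0,R0,*pose(t,d,.158)))
E
```

```text
t 24.45 pos [ 0.647  -0.1466  0.1577] F [-21.3  -5.1   9.7] g 0.0005
[[ 0.256 -0.967 -0.007]
 [-0.967 -0.256 -0.002]
 [ 0.     0.008 -1.   ]]
q [ 0.429  0.494 -0.384  1.419  0.19   1.271 -1.283]
0.94 [-0.0012  0.0069 -0.0002  0.0075 -0.0005  0.0101]
0.84 [-4.300e-03  2.130e-02 -1.000e-04  7.500e-03 -9.000e-04  1.101e-01]
0.72 [-0.0097  0.0351 -0.      0.0075 -0.0014  0.2301]
0.6 [-1.700e-02  4.820e-02  1.000e-04  7.400e-03 -1.800e-03  3.501e-01]
0.48 [-2.600e-02  6.020e-02  2.000e-04  7.300e-03 -2.300e-03  4.701e-01]
--
0.36 [-0.0043  0.0124  0.      0.      0.      0.12  ]
0.24 [-0.0101  0.0241  0.      0.      0.      0.24  ]
0.12 [-0.0173  0.0351  0.      0.      0.      0.36  ]
0.0 [-0.028   0.0495  0.      0.      0.      0.48  ]
0 [-0.0396  0.0717  0.      0.      0.      0.48  ]
```

Request:
jog_arm:
  steps:
    - [[-1, -0.001, 0.011, 0, 0, 0, 0.01], [-1, -0.004, 0.025, 0, 0, 0, 0.11], [-1, -0.0095, 0.039, 0, 0, 0, 0.23], [-1, -0.017, 0.052, 0, 0, 0, 0.35], [-1, -0.026, 0.064, 0, 0, 0, 0.47]]

```text
t: 24.87
position: [0.5815, -0.1355, 0.1579]
orientation: [-1.97, 2.446, -0.0]
force: [-0.6, 0.9, 0.2]
grip_width: 0.0
```

Request:
jog_arm:
  steps:
    - [[-1, -0.0043, 0.0125, 0, 0, 0, 0.12], [-1, -0.01, 0.024, 0, 0, 0, 0.24], [-1, -0.0175, 0.035, 0, 0, 0, 0.36], [-1, -0.028, 0.0495, 0, 0, 0, 0.48], [-1, -0.04, 0.072, 0, 0, 0, 0.48]]

```text
t: 25.28
position: [0.5204, -0.0815, 0.1582]
orientation: [-1.328, 2.844, -0.001]
force: [-0.3, -0.2, 0.8]
grip_width: -0.0001
```

Request:
jog_arm:
  steps:
    - [[-1, 0, 0.02, -0.02, 0, 0, 0], [-1, 0, 0.04, -0.06, 0, 0, 0], [-1, 0, 0.06, -0.1, 0, 0, 0], [-1, 0, 0.07, -0.14, 0, 0, 0], [-1, 0, 0.07, -0.15, 0, 0, 0]]

```text
t: 25.7
position: [0.4659, -0.0353, 0.3141]
orientation: [-1.342, 2.832, -0.006]
force: [1.5, -0.2, 0.3]
grip_width: 0.0
```

```bash
python3 - <<'E'
from h import *
s,Rm=st()
E
```

```text
t 25.7 pos [ 0.4659 -0.0353  0.3141] F [ 1.5 -0.2  0.3] g 0.0
[[-0.633 -0.774  0.009]
 [-0.774  0.633 -0.   ]
 [-0.006 -0.007 -1.   ]]
q [ 0.331 -0.042 -0.339  1.712 -0.014  1.46  -2.263]
```

Request:
jog_arm:
  steps:
    - [[-1, -0.03, 0.025, -0.02, 0, 0, 0], [-1, -0.06, 0.05, -0.02, 0, 0, 0], [-1, -0.09, 0.075, -0.02, 0, 0, 0], [-1, -0.12, 0.1, -0.02, 0, 0, 0], [-1, -0.15, 0.125, -0.02, 0, 0, 0]]

```text
t: 26.12
position: [0.4601, 0.1455, 0.3288]
orientation: [-1.386, 2.805, 0.026]
force: [1.0, 0.4, 0.7]
grip_width: 0.0002
```

Request:
jog_arm:
  steps:
    - [[-1, -0.03, 0.025, 0, 0, 0, 0], [-1, -0.06, 0.05, 0, 0, 0, 0], [-1, -0.06, 0.05, 0, 0, 0, 0], [-1, -0.06, 0.05, 0, 0, 0, 0]]

```text
t: 26.45
position: [0.4463, 0.1609, 0.3368]
orientation: [-1.366, 2.79, 0.031]
force: [-0.3, -0.4, 0.4]
grip_width: 0.0001
```

```bash
python3 - <<'E'
from h import *
s,Rm=st()
d=shot('top');e=shot('side')
im=np.zeros((600,800,3),np.uint8)
im[:440,:400]=cv2.resize(d['frame'][120:230,300:400],(400,440),interpolation=2)
im[:440,400:]=cv2.resize(e['frame'][120:252,250:370],(400,440),interpolation=2)
im[440:600,:256]=cv2.resize(d['frame'],(256,160),interpolation=3)
im[440:600,260:516]=cv2.resize(e['frame'],(256,160),interpolation=3)
im[440:600,520:800]=cv2.resize(d['frame'][200:240,310:380],(280,160),interpolation=2)
cv2.imwrite('pics/c10.png',cv2.convertScaleAbs(im[...,::-1],alpha=1.4))
E
```

```text
t 26.45 pos [0.4463 0.1609 0.3368] F [-0.3 -0.4  0.4] g 0.0001
[[-0.613 -0.79   0.023]
 [-0.789  0.613  0.033]
 [-0.04   0.002 -0.999]]
q [ 0.684 -0.034 -1.06   1.644 -0.053  1.481 -2.604]
```

View pics/c10.png

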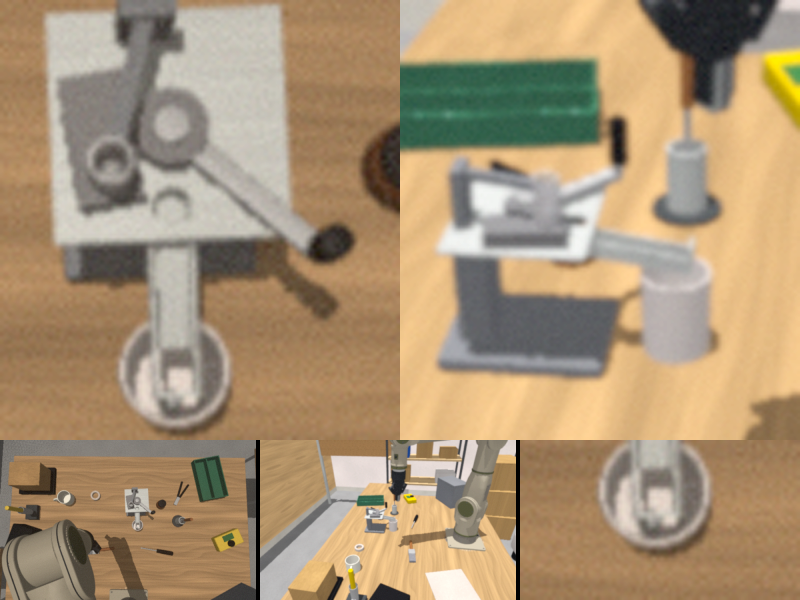

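Joint 7 has run to the edge of its range, so I move it off at once.

Request:
jog_arm:
  steps:
    - [[-1, 0.01, -0.01, 0, 0, 0, -0.12], [-1, 0.02, -0.02, 0, 0, 0, -0.24], [-1, 0.03, -0.025, 0, 0, 0, -0.36], [-1, 0.03, -0.025, 0, 0, 0, -0.45], [-1, 0.03, -0.025, 0, 0, 0, -0.45]]

```text
t: 26.97
position: [0.448, 0.1203, 0.3354]
orientation: [-1.954, 2.411, 0.017]
force: [-0.3, 0.0, 0.4]
grip_width: -0.0001
```

```bash
python3 - <<'E'
from h import *
s,Rm=st();d=shot('top','top_end.png');e=shot('side','side_end.png')
g=np.asarray(d['frame']).astype(int).mean(2).astype(int)
print('cols 328..360');
for r in range(198,230): print(r,' '.join('%3d'%v for v in g[r,328:360]))
print('rim',onz(d,343.75,213,.08),'ball?',onz(d,343,220.5,.012),'on bar',onz(d,343,220.5,.105), 'spout proj',proj(d,[.504,-.046,.1]),'chute end proj',proj(d,[.488,-.046,.107]))
f0=cv2.imread('pics/top0.png').astype(int);f1=cv2.imread('pics/top_end.png').astype(int)
for n,(r0,r1,c0,c1) in dict(tapes=(125,155,220,255),mug=(120,170,130,190),plier=(100,170,430,475),jar=(145,175,388,418),screw=(265,292,350,436),brushstand=(180,222,425,490),knob=(170,190,370,392)).items():
    print(n,np.abs(f0-f1)[r0:r1,c0:c1].max(2).mean().round(1))
E
```

```text
t 26.9667 pos [0.448  0.1203 0.3354] F [-0.3  0.   0.4] g -0.0001
[[-0.207 -0.978  0.023]
 [-0.978  0.208  0.033]
 [-0.037 -0.016 -0.999]]
q [ 0.701 -0.07  -0.971  1.669 -0.084  1.481 -2.043]
cols 328..360
198  89  84  81  84  86  90  82  82  85  97 113  99 118 128 128 128 128 128 120 112 114  87  61  80  83  89  82  86  87  83  86  87
199  85  86  85  87  84  89  87  84  85  99 115  97 122 128 132 129 129 130 119 111 117  94  70  78  87  84  81  83  86  84  85  85
200  87  86  84  85  88  88  87  93 103 111 113 101 120 130 130 130 132 131 124 109 113 106  84  90  89  86  84  84  82  81  88  88
201  85  83  85  84  82  83  98 110 116 109 118 107 121 126 132 129 127 126 122 111 117 108 102 108 100  90  84  80  86  84  83  84
202  81  78  82  81  80  95 113 110 104  98 114 103 120 127 129 128 131 130 122 113 113 102 100 109 117 109  91  84  80  83  83  84
203  76  79  77  79  91 109 110  93  79  94 110 103 120 126 125 129 128 130 126 114 108  99  76  88 112 117 107  85  82  83  81  86
204  77  83  79  87 106 116  95  78  77  84 114 101 120 129 131 125 127 131 122 115 111  98  73  75  8
[... 2912 characters left out ...]
2  84  87  88  85  89
227  94  87  87  87  87  87  94  85  91  87  74  67  60  63  63  60  63  61  60  54  51  54  55  64  78  84  85  89  86  87  85  86
228  96  91  89  88  89  91  91  90  90  91  90  81  76  71  64  54  55  55  57  56  59  71  76  76  86  86  88  83  90  84  86  85
229  88  93  91  92  90  89  89  93  85  92  88  88  89  87  83  76  75  74  75  72  80  85  83  83  90  88  87  87  84  88  85  79
rim [ 0.50329097 -0.04687822  0.08      ] ball? [ 0.48603666 -0.05020556  0.012     ] on bar [ 0.48607793 -0.04335957  0.105     ] spout proj [344.03267134 212.51413972] chute end proj [344.2543508  219.64472093]
tapes 6.2
mug 6.2
plier 6.1
jar 6.2
screw 6.0
brushstand 6.5
knob 6.2
```

```bash
python3 - <<'E'
from h import *
t1=np.mean([np.asarray(shot('top')['frame']).astype(float) for _ in range(4)],0)
s1=np.mean([np.asarray(shot('side')['frame']).astype(float) for _ in range(4)],0)
t0=cv2.imread('pics/top0.png')[...,::-1].astype(float);s0=cv2.imread('pics/side0.png')[...,::-1].astype(float)
for n,a,b,(r0,r1,c0,c1) in(('top disp',t0,t1,(115,190,305,392)),('side disp',s0,s1,(155,235,258,345))):
    D=cv2.GaussianBlur(np.abs((a-b).mean(2)),(3,3),0)[r0:r1,c0:c1]
    print(n,'mean',D.mean().round(2),'max',D.max().round(1))
    for i in np.argsort(D.ravel())[::-1][:10]:
        y,x=divmod(i,D.shape[1]);print((x+c0,y+r0),D[y,x].round(1),end=' ')
    print()
print('ball area rgb');
for r in range(215,226):print(r,' '.join('%3d,%3d,%3d'%tuple(t1[r,c]) for c in range(337,350)))
E
```

```text
top disp mean 5.14 max 29.1
(np.int64(327), np.int64(159)) 29.1 (np.int64(328), np.int64(159)) 27.5 (np.int64(326), np.int64(159)) 27.2 (np.int64(326), np.int64(160)) 22.3 (np.int64(327), np.int64(158)) 22.1 (np.int64(329), np.int64(159)) 21.9 (np.int64(328), np.int64(158)) 21.5 (np.int64(325), np.int64(160)) 20.5 (np.int64(327), np.int64(160)) 19.7 (np.int64(325), np.int64(159)) 19.7 
side disp mean 2.47 max 53.5
(np.int64(326), np.int64(221)) 53.5 (np.int64(325), np.int64(221)) 53.5 (np.int64(327), np.int64(221)) 53.0 (np.int64(328), np.int64(221)) 52.4 (np.int64(329), np.int64(221)) 50.9 (np.int64(324), np.int64(221)) 49.7 (np.int64(326), np.int64(220)) 49.4 (np.int64(325), np.int64(220)) 49.1 (np.int64(327), np.int64(220)) 49.1 (np.int64(329), np.int64(222)) 48.2 
ball area rgb
215 147,138,130 128,123,117 134,129,122 129,121,115 112,105, 97 144,133,126 156,146,138 160,149,140 158,148,139 159,148,140 150,141,132 120,115,108 115,113,107
216 150,141,132 129,123,116 136,131,122 137,129,121 116,108,102 139,129,121 152,144,136 158,146,139 158,147,139 157,147,138 148,139,131 120,116,109
[... 752 characters left out ...]
  98, 92, 86 114,106, 99 115,107,100 109,102, 96  84, 77, 71
222 147,136,129 149,139,131 131,123,115  92, 86, 81  69, 65, 60  76, 73, 68  70, 67, 62  68, 64, 59  78, 74, 68  83, 77, 70  81, 75, 69  78, 72, 65  84, 77, 71
223 136,127,119 134,126,118 127,117,111 105, 98, 90  78, 73, 68  69, 64, 59  69, 64, 60  73, 66, 63  79, 74, 69  83, 76, 71  86, 80, 73  94, 87, 81 109,100, 94
224 118,109,100 131,120,113 132,122,114 121,112,104 102, 94, 89  91, 84, 78  92, 85, 79  93, 86, 79 100, 94, 87 106, 98, 91 113,105, 98 122,113,105 121,112,105
225 100, 86, 73 108, 97, 86 121,107, 96 123,111,102 122,111,104 124,115,107 124,116,108 126,118,110 128,118,110 125,115,107 115,104, 95 110, 99, 91  98, 88, 78
```

The biggest change on the dispenser is inside the ball tube's mouth at (327,159), so the stack dropped. There is a ball-sized round grey spot with a highlight inside the cup at (342,220). Knob, brush and bystanders match the first picture to within noise, so I'll hand in.

```bash
python3 -c "
from h import *
s,_=st();print(np.abs(s['qd']).max());print(ctrl.hand_in())"
```

```text
t 27.4667 pos [0.4477 0.1216 0.3354] F [ 1.1 -0.6  0.3] g -0.0
[[-0.208 -0.978  0.023]
 [-0.978  0.208  0.033]
 [-0.037 -0.015 -0.999]]
q [ 0.706 -0.07  -0.978  1.669 -0.084  1.482 -2.046]
0.005570746880804698
the job is handed in; nothing more can be done
None
```

I finished the job and handed it in at 27.5 s, but one joint reading went slightly past its range on the way.

**What I did**
- **Brushing:** I brushed the cup out with two strokes, down, up to about 8 mm below the rim, and down again. I felt the bottom both times at about 20 N, then put the brush back in its stand.
- **Cup:** I set it under the chute end, coming in from the front close to the table.
- **Lever:** I pushed it to its stop, where I felt about 23 N, and held it for roughly half a second. I then let it return along its arc.

**Last checks**
- **Cup position:** it stands upright with its rim centre at (0.503, -0.047), against about (0.504, -0.046) for the spout.
- **Other things:** the knob, brush, mug, tape roll, pliers, jar and screwdriver match the first top picture to within noise. I did not compare the flat brush.
- **Ball:** a ball-sized grey spot with a highlight shows in the cup, and the tube mouth shows the ball stack has dropped. The chute hides part of the cup, so the count of exactly one ball is inferred from these two signs.

**What went wrong:** while the arm was retreating after the lever, joint 7 read -2.604 against its -2.6 limit. I moved it back straight away, but this may count as passing the joint's range.

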